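Set up the vacuum inspection plate

ROBOT

A 6-joint arm with a two-finger parallel gripper is mounted at the origin on the work surface. World frame = base frame: x ahead of the robot, y to its left, z up, the work surface at z = 0. Lengths are in m, angles in degrees, forces in N, time in s.
With the tool pointing down it reaches from about 0.3 to 0.825 m from the base axis. Payload 5.4 kg.
Tool frame: the origin (TCP) lies at the very end of the fingers, on their centre line; the grasp point (between the pads) lies 19 mm behind it; z points along the fingers, y is the line along which they close (so a half turn about z gives the same grasp; the last joint's range is limited). The gripper opens to 92 mm and grips with 3 to 60 N. Pads are 20 mm wide; open, the fingers measure 128 mm over their backs; the gripper's body (75 mm by 189 mm) begins 69 mm behind the grasp point.
Start: joints at [55.285, 9.076, 91.501, -0, 79.423, -12.038], TCP at [0.222, 0.531, 0.215] pointing down, gripper open.
Joint ranges: [-166.64, 166.64], [-54.1, 131.32], [10.49, 154.53], [-73.88, 253.88], [9.74, 151.15], [-171.62, 171.62]. Speed limits (degrees/s): [147.25, 147.25, 180, 180, 180, 180].

INTERFACE

Orientations are given as [roll, pitch, yaw] about the fixed x, y, z axes, in that order (R = Rz(yaw) Ry(pitch) Rx(roll)).
In Python, from bench import arm gives the robot as it stands.
- The arm moves only by the tool apply_moves, never from a script. Its argument "deltas" is a list of rows, each an object with "translation": the shift along the tool's x, y, z in m, a list of three; "angular": the turn, a rotation vector about the tool's x, y, z in degrees, a list of three; "claw": the opening in per cent of the stroke, from 0 (shut) to 100 (fully open). In form: [{"translation": [tx, ty, tz], "angular": [wx, wy, wz], "claw": claw}, ...]. A call has 1 to 10 rows; each row is the pose to reach, as a shift and turn from the pose commanded when the call began, along the tool's axes at that moment; what a row does not reach only later rows make up. A row lasts 1/10 s, in which the tool goes at most 50 mm and 8.59 degrees, less where a joint would pass 70% of its speed; a pose out of reach is approached as far as the arm can. A call with a gripper value outside its range is refused whole. The fingers move at their own pace and stop on an object; "squeeze" is the grip in N (left out, the last holds). Time passes only in rows, so rows that repeat a pose let the fingers close. It gives the time, the measured TCP pose, the force, the opening and the grip force at its end, in the units of the state.
- arm.get_state(): the state, without advancing time (a new reading comes with each control period).
- arm.capture(name): name is "side" or "top" or "wrist"; returns the picture (480x640x3 uint8, red, green, blue); there is no depth.
- arm.calibration(name): a dict with "mtx" (3x3 intrinsics, pixels), "R" (3x3) and "t" (3): a world point X has camera coordinates R X + t; the wrist camera has in their place "mount" (4x4, takes a point from camera to tool coordinates, whose origin is the TCP and whose axes are the flange's). Camera axes: x right, y down, z forward; pixel columns grow to the right and rows downward; lengths in m; the calibration is good to about 2 mm. The wrist camera is an equidistant fisheye: a pixel r from the principal point sees the ray r / f radians off the axis. A picture is of the moment at which its call begins: read the wrist's pose just before it. calibration takes no time and is no camera call.
- arm.job_done(): hands the job in; it is judged then, once.
Trained networks look in the newest picture that a camera, given by its name, has taken for a name from the list of things; names that differ only in an ending like _2 or _b are one class to them, and where a whole thing is asked for, a point or a joint stands for the part that bears it (a point fixed in the world has none). Each returns a list of dicts, best first, with "p" (0 to 1); they miss things now and then, are a little off and sometimes report something else, mostly with a low value. They report only what shows in the picture. A call takes as long as a camera call.
- arm.recognise(camera, thing): "pixel" ([column, row] in pixels, amid what is visible of it).
- arm.regions_of(camera, thing): "mask" (480x640 bool, what is visible of it) and "pixel" ([column, row] in pixels, amid what is visible of it).
- arm.spot_point(camera, thing): "pixel" ([column, row] in pixels: a listed point, or the origin of a listed thing).
The state is a dict: "t": time; "qpos": joint angles; "qd": joint speeds; "joint_torque": joint torques, N m; "eef_pos": TCP position; "eef_rot": TCP orientation; "contact_force": force on the tool from outside, world axes, zero at the start; "wrist_torque": the same for the moment, N m; "width": finger opening in m; "finger_force": force on a finger pad.
Only numpy, scipy, OpenCV 4.12 (cv2) and the standard library are available. Lean on these libraries where they do the work, as an engineer would, in place of code of your own. Each camera call takes 0.05 s, during which the arm holds its last target. There are 200 camera calls.

TASK

Vent the inspection plate first by pulling the red vacuum knob out to its detent and lift the finished brass collar off the plate to stand on the green mat; then stand every setting block there is in one row on the plate, long sides flush along the rear fence, the first butted against the end stop and each next one end to end against its neighbour with no gaps, in any order, and turn the flanged hub on its blue circle so that its red lug faces the white mark. When all of that is set, push the red knob fully home again to hold it. Leave the other gear on the bench where it is.

Things in the scene. Friction and masses are not known exactly. Their poses are not given: they have to be found in the camera images.
- knob (a joint): Travel of the red vacuum pull-knob on the front face of the grey valve box: 0 = fully in, 0.025 m = fully out at its detent. It clicks over the middle (about 5 N at most plus 1.5 N friction) and stays at either end.
- knob_head (a point): Centre of the red knob head, a disc of 36 mm diameter, 18 mm thick along its axis, on a 12 mm shaft; it moves with the knob. Its axis is level, 62 mm above the bench. Frame as the valve box: +x goes into the box (push), -x is the pull direction. With the knob in, the back of the head is 31 mm clear of the box face.
- valve: Grey valve box, 90 x 90 x 90 mm, fixed to the bench (a low gauge disc on its top reaches 103 mm). Origin: bottom edge of its front face, middle of its width; the knob comes out of this front face towards -x of the box.
- plate: Fixed grey plate with a thin grid, 190 mm (x -90 to +100) by 320 mm (y), top 25 mm above the bench. On its rear (+x) edge a dark fence, 12 mm thick, rising 12 mm above the plate top; at the fence's right (-y) end a dark end stop, equally high, 50 mm long in x. Origin: on the bench under the centre. The suction is not simulated: nothing sticks.
- corner (a point): Inner corner of fence and end stop, on the plate top; frame as the plate: fence face at x = 0 (the row stands on its -x side), stop face at y = 0 (the row grows to +y). A block in place has its y axis along the fence, its centre 18 mm from the fence and 30, 90, 150 or 210 mm from the stop.
- ring (a point): Centre of the flat blue circle (104 mm diameter, painted) on the plate top, frame as the plate. The white mark is a painted bar on the plate, 57 to 102 mm from this point in its +y direction.
- hub: Flanged steel hub standing on the blue circle, 0.35 kg: flange 80 mm diameter, 14 mm high, above it a boss of 42 mm diameter up to 44 mm. Origin: centre of its underside; z up; the red lug is at +x of the hub, and a red line on the flange and the boss top runs towards it.
- collar: Finished brass collar, 56 mm diameter, 40 mm high (solid; dark disc on top), 0.3 kg, standing on the plate where the row has to go. Origin: centre of its underside; z up.
- mat: Flat green square on the bench in front of the plate, 80 x 80 mm, 4 mm thick, fixed. Origin: centre of its underside. The collar belongs standing at its middle.
- lug (a point): Outer face of the hub's red lug, 48 mm from the hub's axis, 7 mm above its underside (lug 14 mm wide, 14 mm high).
- block1: Setting block, 36 mm (its x) by 60 mm (its y) by 45 mm high, aluminium-coloured or white with a yellow label on top, about 0.27 kg. Origin: centre of its underside; z up. May be absent (then it is not in the scene at all). Turned half round about z it is the same.
- block2: Setting block, 36 mm (its x) by 60 mm (its y) by 45 mm high, aluminium-coloured or white with a green label on top, about 0.27 kg. Origin: centre of its underside; z up. May be absent (then it is not in the scene at all). Turned half round about z it is the same.
- block3: Setting block, 36 mm (its x) by 60 mm (its y) by 45 mm high, aluminium-coloured or white with a orange label on top, about 0.27 kg. Origin: centre of its underside; z up. May be absent (then it is not in the scene at all). Turned half round about z it is the same.
- block4: Setting block, 36 mm (its x) by 60 mm (its y) by 45 mm high, aluminium-coloured or white with a blue label on top, about 0.27 kg. Origin: centre of its underside; z up. May be absent (then it is not in the scene at all). Turned half round about z it is the same.
- chuck3: Bystander: round steel three-jaw chuck, 110 mm diameter, 75 mm high. Leave it where it stands. Origin: centre of its underside.
- indicator: Bystander: dial indicator on a blue 50 mm base, 200 mm high. Leave it where it stands. Origin: centre of its underside.
- wrench: Bystander: wrench lying, 170 mm. Leave it where it stands. Origin: centre of its underside.
- screwdriver: Bystander: screwdriver lying, 160 mm. Leave it where it stands. Origin: centre of its underside.
- oil: Bystander: clear bottle, 48 mm diameter, 100 mm high. Leave it where it stands. Origin: centre of its underside.
- jar: Bystander: amber jar, 52 mm diameter, 60 mm high. Leave it where it stands. Origin: centre of its underside.
- dish: Bystander: steel dish, 90 mm diameter, 30 mm high. Leave it where it stands. Origin: centre of its underside.

How it is judged (in metres and radians):
On the way, in this order (a step that is already met when the one before it is completed fails the run):
1. the vacuum knob is pulled out to its detent (value of joint knob above 0.02 m), for 0.2 s.
2. with the knob still out, the collar stands on the mat, every block stands in the closed row and the hub's lug faces the mark (value of joint knob above 0.02 m and x of block1 in the frame of corner between -0.0205 and -0.015 m and y of block1 in the frame of corner between 0.028 and 0.215 m and z of each of block1, block2, block3, block4 in the frame of corner below 0.003 m and angle between each of block1, block2, block3, block4, hub, collar's own z axis and vertical below 0.06 rad and angle between the y axis of each of block1, block2, block3, block4 and the y axis of corner, either way round below 0.05 rad and x of block2 in the frame of corner between -0.0205 and -0.015 m and y of block2 in the frame of corner between 0.028 and 0.215 m and x of block3 in the frame of corner between -0.0205 and -0.015 m and y of block3 in the frame of corner between 0.028 and 0.215 m and x of block4 in the frame of corner between -0.0205 and -0.015 m and y of block4 in the frame of corner between 0.028 and 0.215 m and y of any of block1, block2, block3, block4 in the frame of corner below 0.0325 m and (horizontal distance between block1 and block2 below 0.0625 m or horizontal distance between block1 and block3 below 0.0625 m or horizontal distance between block1 and block4 below 0.0625 m) and (horizontal distance between block2 and block1 below 0.0625 m or horizontal distance between block2 and block3 below 0.0625 m or horizontal distance between block2 and block4 below 0.0625 m) and (horizontal distance between block3 and block1 below 0.0625 m or horizontal distance between block3 and block2 below 0.0625 m or horizontal distance between block3 and block4 below 0.0625 m) and (horizontal distance between block4 and block1 below 0.0625 m or horizontal distance between block4 and block2 below 0.0625 m or horizontal distance between block4 and block3 below 0.0625 m) and horizontal distance between hub and ring below 0.01 m and z of hub in the frame of ring below 0.003 m and angle between the x axis of hub and the y axis of ring, either way round below 0.14 rad and y of lug in the frame of ring above 0.03 m and horizontal distance between collar and mat below 0.025 m and z of collar in the frame of mat below 0.008 m), for 0.2 s.
3. the knob is pushed fully home (value of joint knob below 0.005 m), for 0.2 s.
At the end, for the whole second after the job is handed in: Knob within 5 mm of in. Blocks upright, within 2.5 mm of the fence, 0.05 rad parallel; gaps to stop and between neighbours at most 2.5 mm (5 mm in all). Hub flat, within 10 mm of the circle's centre, lug within 0.14 rad of the mark. Collar upright, within 25 mm of the mat's centre. All at rest (value of joint knob below 0.005 m and x of block1 in the frame of corner between -0.0205 and -0.015 m and y of block1 in the frame of corner between 0.028 and 0.215 m and z of each of block1, block2, block3, block4 in the frame of corner below 0.003 m and angle between each of block1, block2, block3, block4, hub, collar's own z axis and vertical below 0.06 rad and angle between the y axis of each of block1, block2, block3, block4 and the y axis of corner, either way round below 0.05 rad and x of block2 in the frame of corner between -0.0205 and -0.015 m and y of block2 in the frame of corner between 0.028 and 0.215 m and x of block3 in the frame of corner between -0.0205 and -0.015 m and y of block3 in the frame of corner between 0.028 and 0.215 m and x of block4 in the frame of corner between -0.0205 and -0.015 m and y of block4 in the frame of corner between 0.028 and 0.215 m and y of any of block1, block2, block3, block4 in the frame of corner below 0.0325 m and (horizontal distance between block1 and block2 below 0.0625 m or horizontal distance between block1 and block3 below 0.0625 m or horizontal distance between block1 and block4 below 0.0625 m) and (horizontal distance between block2 and block1 below 0.0625 m or horizontal distance between block2 and block3 below 0.0625 m or horizontal distance between block2 and block4 below 0.0625 m) and (horizontal distance between block3 and block1 below 0.0625 m or horizontal distance between block3 and block2 below 0.0625 m or horizontal distance between block3 and block4 below 0.0625 m) and (horizontal distance between block4 and block1 below 0.0625 m or horizontal distance between block4 and block2 below 0.0625 m or horizontal distance between block4 and block3 below 0.0625 m) and horizontal distance between hub and ring below 0.01 m and z of hub in the frame of ring below 0.003 m and angle between the x axis of hub and the y axis of ring, either way round below 0.14 rad and y of lug in the frame of ring above 0.03 m and horizontal distance between collar and mat below 0.025 m and z of collar in the frame of mat below 0.008 m and linear speed of each of block1, block2, block3, block4, hub, collar below 0.02 m/s); the robot touches nothing.
It fails at once if some other gear on the bench (chuck, indicator, tools, bottle, jar, dish) is displaced by more than 30 mm (distance of any of chuck3, indicator, wrench, screwdriver, oil, jar, dish from where it was at the start of the episode above 0.03 m).
Of block1, block2, block3, block4 only 2 to 4 are there at a start; the rules pass over those that are not, and their reading is None.
At some moment in a run one of block1, block2, block3, block4, hub, collar may be knocked a few centimetres aside while the robot is not near it.
Once in a run the grip may slacken for a moment while it holds something.
It also fails if it takes over 210 s, if anything falls off the work surface, if the arm or the gripper's body presses on something with over 40 N, if the wrist force passes 120 N, or if a joint passes its speed limit or range.

## Working session

There is one attempt and no reset: what is moved stays moved. The work goes in short steps, Python scripts to look and compute and a tool call to move; the robot and the scene stay as the last step left them, time stands still between calls to the robot, and variables do not carry over. Pictures are saved under pics/ and viewed, at most 14 in all, crops included, and the job is handed in when it is done.

Besides the shell and the picture viewer there is one more tool, called after "Call:" as a command line: name --argument value ..., lists and objects as JSON in quotes. apply_moves: Moves the arm, as the interface text tells. Its arguments: {"type":"object","properties":{"deltas":{"type":"array"},"squeeze":{"type":"number"}},"required":["deltas"]}

```bash
ls; mkdir -p pics; python3 - <<'E'
from bench import arm
import cv2,numpy as np
s=arm.get_state();print(s['eef_pos'],s['eef_rot'],s['width'],s['t'])
a=arm.capture("top");b=arm.capture("side")
cv2.imwrite("pics/top0.png",a[:,:,::-1]);cv2.imwrite("pics/side0.png",b[:,:,::-1])
for n in("top","side","wrist"):print(n,{k:np.round(v,4).tolist() for k,v in arm.calibration(n).items()})
E
```

```text
pics
[0.22136723 0.53001326 0.21363202] [-1.79896075e+02 -1.97361923e-02  1.57321773e+02] 0.0921603604416903 0.0
top {'mtx': [[442.0304, 0.0, 327.8087], [0.0, 442.0304, 236.1235], [0.0, 0.0, 1.0]], 'R': [[-0.0011, -1.0, 0.0068], [-0.9914, 0.0002, -0.1306], [0.1306, -0.0069, -0.9914]], 't': [-0.0317, 0.5945, 0.9955]}
side {'mtx': [[556.6296, 0.0, 316.8223], [0.0, 556.6296, 241.8168], [0.0, 0.0, 1.0]], 'R': [[0.8308, -0.5565, -0.0034], [-0.4308, -0.6393, -0.637], [0.3523, 0.5307, -0.7709]], 't': [-0.5042, 0.289, 1.309]}
wrist {'mtx': [[371.6483, 0.0, 318.318], [0.0, 371.6483, 238.4506], [0.0, 0.0, 1.0]], 'mount': [[0.0004, -0.9721, -0.2346, 0.0653], [1.0, 0.0002, 0.001, 0.0], [-0.0009, -0.2346, 0.9721, -0.1692], [0.0, 0.0, 0.0, 1.0]]}
```

View pics/top0.png

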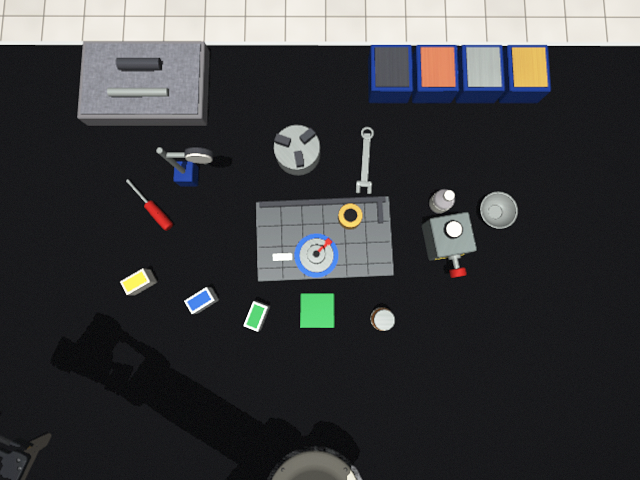

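View pics/side0.png

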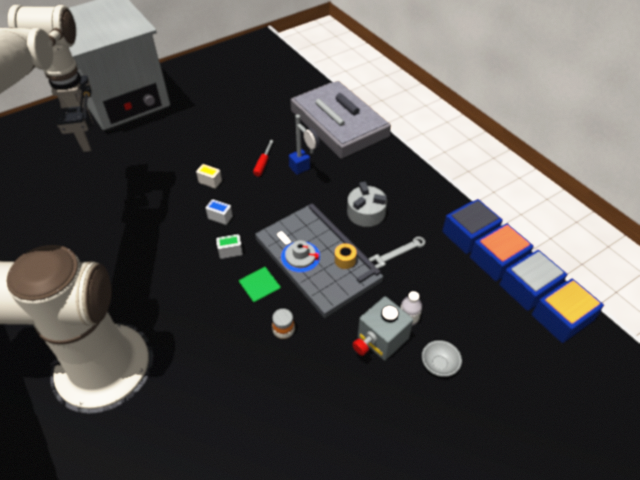

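```bash
cat > h.py <<'E'
from bench import arm
import cv2,numpy as np,json
from scipy.spatial.transform import Rotation as Ro
def ray(cam,px,st=None):
    c=arm.calibration(cam);K=np.array(c["mtx"])
    x=(px[0]-K[0,2])/K[0,0];y=(px[1]-K[1,2])/K[1,1]
    if cam!="wrist":
        R=np.array(c["R"]);t=np.array(c["t"])
        return -R.T@t,R.T@np.array([x,y,1])
    th=np.hypot(x,y);s=np.sin(th)/max(th,1e-9);M=np.array(c["mount"])
    T=Ro.from_euler("xyz",st["eef_rot"],degrees=True).as_matrix()
    return T@M[:3,3]+st["eef_pos"],T@M[:3,:3]@np.array([x*s,y*s,np.cos(th)])
def world(cam,px,z,st=None):
    o,d=ray(cam,px,st);return o+d*(z-o[2])/d[2]
COL={"block1":((22,120,120),(33,255,255)),"block2":((55,120,80),(80,255,255)),"block3":((5,150,150),(16,255,255)),"block4":((105,120,100),(118,255,255))}
def blob(cam,img,name,z,roi=None,st=None):
    "world centre and long-axis angle (deg) of the label of that colour inside roi mask"
    m=cv2.inRange(cv2.cvtColor(img,cv2.COLOR_RGB2HSV),*map(np.array,COL[name]))
    if roi is not None:m=m&(roi.astype(np.uint8)*255)
    c=max(cv2.findContours(m,0,1)[0],key=cv2.contourArea,default=None)
    if c is None:return None
    w=np.array([world(cam,p[0],z,st)[:2]*1000 for p in c],np.float32)
    (cx,cy),(a,b),an=cv2.minAreaRect(w)
    if a<b:an+=90
    return [round(v,1) for v in (cx,cy,max(a,b),min(a,b),(an+90)%180-90)]
def state():
    s=arm.get_state();print("t",round(s["t"],2),"pos",np.round(s["eef_pos"],4),"rot",np.round(s["eef_rot"],2),"w",round(s["width"],4),"F",np.round(s["contact_force"],1));return s
def go(x,y,z,yaw,st=None):
    "tool-frame delta to world pose pointing down"
    s=st or arm.get_state();R=Ro.from_euler("xyz",s["eef_rot"],degrees=True)
    T=Ro.from_euler("xyz",[180,0,yaw],degrees=True)
    print("T",np.round(R.inv().apply(np.array([x,y,z])-s["eef_pos"]),4).tolist(),"W",np.round((R.inv()*T).as_rotvec(degrees=True),2).tolist())
E
python3 - <<'E'
from h import *
img=arm.capture("top")
Z=dict(block1=.045,block2=.045,block3=.045,block4=.045,hub=.025,collar=.025,mat=0,lug=.032,corner=.025,ring=.025,knob_head=.062,valve=0,plate=0,jar=0,oil=0,indicator=0,chuck3=0,wrench=0)
for n,z in Z.items():
    f=arm.recognise if n.startswith("block") else arm.spot_point
    for d in f("top",n)[:2]:
        if d["p"]>.3:print(n,round(d["p"],2),np.round(d["pixel"]),np.round(world("top",d["pixel"],z)*1000))
for n in COL:
    for d in arm.regions_of("top",n)[:1]:
        m=cv2.dilate(d["mask"].astype(np.uint8),np.ones((3,3)));print(n,round(d["p"],2),blob("top",img,n,.045,m))
E
```

```text
block1 0.95 [255. 313.] [418. 134.  45.]
block1 0.88 [199. 302.] [443. 261.  45.]
block2 0.95 [255. 313.] [418. 134.  45.]
block2 0.88 [199. 302.] [443. 261.  45.]
block3 0.95 [255. 313.] [418. 134.  45.]
block3 0.88 [199. 302.] [443. 261.  45.]
block4 0.95 [255. 313.] [418. 134.  45.]
block4 0.88 [199. 302.] [443. 261.  45.]
hub 0.67 [315. 254.] [554.  -2.  25.]
collar 0.7 [354. 215.] [647. -95.  25.]
mat 0.79 [319. 310.] [422. -11.   0.]
lug 0.78 [328. 241.] [583. -33.  32.]
lug 0.34 [374. 199.] [ 685. -142.   32.]
corner 0.74 [329. 241.] [585. -36.  25.]
corner 0.56 [373. 200.] [ 683. -140.   25.]
ring 0.59 [314. 253.] [557.   0.  25.]
knob_head 0.62 [457. 270.] [ 514. -324.   62.]
valve 0.86 [449. 258.] [ 545. -324.    0.]
valve 0.31 [189. 178.] [744. 310.   0.]
plate 0.64 [326. 242.] [586. -29.   0.]
plate 0.64 [144. 282.] [488. 408.   0.]
jar 0.9 [380. 319.] [ 401. -155.    0.]
oil 0.87 [440. 205.] [ 676. -307.    0.]
indicator 0.85 [190. 178.] [745. 307.   0.]
indicator 0.31 [376. 200.] [ 688. -152.    0.]
chuck3 0.61 [301. 156.] [801.  34.   0.]
wrench 0.6 [367. 160.] [ 792. -130.    0.]
block1 0.77 [489.8, 410.7, 47.9, 23.8, -59.6]
block2 0.77 None
block3 0.77 None
block4 0.77 None
```

```bash
python3 -c "
from h import *
go(.48,-.32,.2,180);go(.4,.1,.2,170)
d=arm.calibration('wrist')"
```

```text
T [-0.5662, -0.6852, 0.0146] W [0.0, 0.0, -22.68]
T [-0.3305, -0.3285, 0.0146] W [0.0, 0.0, -12.68]
```

Call:
apply_moves --deltas '[{"translation":[-0.331,-0.329,0.015],"angular":[0,0,-12],"claw":100},{"translation":[-0.331,-0.329,0.015],"angular":[0,0,-12],"claw":100},{"translation":[-0.331,-0.329,0.015],"angular":[0,0,-12],"claw":100},{"translation":[-0.331,-0.329,0.015],"angular":[0,0,-12],"claw":100},{"translation":[-0.331,-0.329,0.015],"angular":[0,0,-12],"claw":100},{"translation":[-0.331,-0.329,0.015],"angular":[0,0,-12],"claw":100},{"translation":[-0.331,-0.329,0.015],"angular":[0,0,-12],"claw":100},{"translation":[-0.566,-0.685,0.015],"angular":[0,0,-22.7],"claw":100},{"translation":[-0.566,-0.685,0.015],"angular":[0,0,-22.7],"claw":100},{"translation":[-0.566,-0.685,0.015],"angular":[0,0,-22.7],"claw":100}]'

```text
t: 2.25
eef_pos: [0.3875, 0.0716, 0.2028]
eef_rot: [-180.0, 0.1, -179.9]
contact_force: [0.9, -1.3, 0.1]
width: 0.0919
finger_force: 0.0
```

```bash
python3 -c "
from h import *
state();go(.47,-.32,.2,180)"
```

```text
t 2.25 pos [0.3875 0.0716 0.2028] rot [-1.7999e+02  7.0000e-02 -1.7986e+02] w 0.0919 F [ 0.9 -1.3  0.1]
T [-0.0815, -0.3918, 0.0029] W [-0.01, 0.07, 0.14]
```

Call:
apply_moves --deltas '[{"translation":[-0.08,-0.39,0.0],"angular":[0,0,0],"claw":100},{"translation":[-0.08,-0.39,0.0],"angular":[0,0,0],"claw":100},{"translation":[-0.08,-0.39,0.0],"angular":[0,0,0],"claw":100},{"translation":[-0.08,-0.39,0.0],"angular":[0,0,0],"claw":100},{"translation":[-0.08,-0.39,0.0],"angular":[0,0,0],"claw":100},{"translation":[-0.08,-0.39,0.0],"angular":[0,0,0],"claw":100},{"translation":[-0.08,-0.39,0.0],"angular":[0,0,0],"claw":100},{"translation":[-0.08,-0.39,0.0],"angular":[0,0,0],"claw":100},{"translation":[-0.08,-0.39,0.0],"angular":[0,0,0],"claw":100},{"translation":[-0.08,-0.39,0.0],"angular":[0,0,0],"claw":100}]'

```text
t: 3.25
eef_pos: [0.4672, -0.317, 0.2019]
eef_rot: [179.9, -0.0, 179.9]
contact_force: [0.3, 0.4, 0.5]
width: 0.0916
finger_force: 0.0
```

```bash
python3 - <<'E'
from h import *
s=state();im=arm.capture("wrist");cv2.imwrite("pics/w1.png",im[:,:,::-1])
for n,z in dict(knob_head=.062,valve=0).items():
    for d in arm.spot_point("wrist",n)[:2]:print(n,d["p"],d["pixel"],world("wrist",d["pixel"],z,s))
E
```

```text
t 3.25 pos [ 0.4672 -0.317   0.2019] rot [ 1.7993e+02 -4.0000e-02  1.7994e+02] w 0.0916 F [0.3 0.4 0.5]
knob_head 0.74 [305.7, 274.3] [ 0.50895133 -0.32768307  0.062     ]
valve 0.94 [318.0, 292.5] [ 0.55111049 -0.31682411  0.        ]
```

View pics/w1.png

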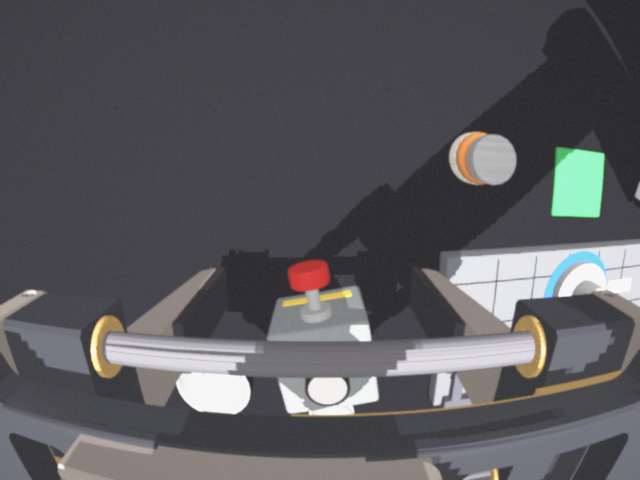

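```bash
python3 - <<'E'
from h import *
s=arm.get_state()
w=lambda p,z:world("wrist",p,z,s)
print(w((283,302),.09),w((352,293),.09),w((283,302),.0),w((352,293),.0))
print("top face corners",[np.round(w(p,.09),3) for p in ((283,409),(378,400),(358,290))])
print("head",w((308,275),.062),"root",w((316,312),.062))
t=lambda p,z:np.round(world("top",p,z),3)
print([t(p,.09) for p in((424,218),(468,213),(475,250),(430,258))])
E
```

```text
[ 0.52437665 -0.34403553  0.09      ] [ 0.51622256 -0.28737665  0.09      ] [ 0.56337777 -0.35315406  0.        ] [ 0.55262046 -0.27840663  0.        ]
top face corners [array([ 0.638, -0.348,  0.09 ]), array([ 0.628, -0.258,  0.09 ]), array([ 0.514, -0.283,  0.09 ])]
head [ 0.51033671 -0.32399673  0.062     ] root [ 0.54629216 -0.31693925  0.062     ]
[array([ 0.629, -0.247,  0.09 ]), array([ 0.64 , -0.346,  0.09 ]), array([ 0.557, -0.358,  0.09 ]), array([ 0.539, -0.258,  0.09 ])]
```

Call:
apply_moves --deltas '[{"translation":[-0.044,-0.008,0.05],"angular":[0,0,-8],"claw":100},{"translation":[-0.044,-0.008,0.09],"angular":[0,0,-8],"claw":100},{"translation":[-0.044,-0.008,0.13],"angular":[0,0,-8],"claw":100},{"translation":[-0.044,-0.008,0.158],"angular":[0,0,-8],"claw":100},{"translation":[-0.044,-0.008,0.158],"angular":[0,0,-8],"claw":100},{"translation":[-0.044,-0.008,0.158],"angular":[0,0,-8],"claw":10},{"translation":[-0.044,-0.008,0.158],"angular":[0,0,-8],"claw":10},{"translation":[-0.044,-0.008,0.158],"angular":[0,0,-8],"claw":10},{"translation":[-0.044,-0.008,0.158],"angular":[0,0,-8],"claw":10},{"translation":[-0.044,-0.008,0.158],"angular":[0,0,-8],"claw":10}]' --squeeze 40

```text
t: 4.4
eef_pos: [0.5119, -0.325, 0.0455]
eef_rot: [-179.9, 0.1, -172.0]
contact_force: [0.4, 0.1, -0.3]
width: 0.0536
finger_force: 0.0
```

Still closing; finish and pull slowly by 28 mm.

Call:
apply_moves --deltas '[{"translation":[0,0,0.001],"angular":[0,0,0],"claw":10},{"translation":[0,0,0.001],"angular":[0,0,0],"claw":10},{"translation":[0,0,0.001],"angular":[0,0,0],"claw":10},{"translation":[0,0,0.001],"angular":[0,0,0],"claw":10},{"translation":[0,0,0.001],"angular":[0,0,0],"claw":10},{"translation":[0.006,0,0.001],"angular":[0,0,0],"claw":10},{"translation":[0.012,0,0.001],"angular":[0,0,0],"claw":10},{"translation":[0.018,0,0.001],"angular":[0,0,0],"claw":10},{"translation":[0.024,0,0.001],"angular":[0,0,0],"claw":10},{"translation":[0.029,0,0.001],"angular":[0,0,0],"claw":10}]'

```text
t: 5.4
eef_pos: [0.4866, -0.3298, 0.0438]
eef_rot: [-179.7, 0.6, -172.1]
contact_force: [27.6, -4.2, -18.7]
width: 0.035
finger_force: 40.2
```

Call:
apply_moves --deltas '[{"translation":[-0.004,0,0],"angular":[0,0,0],"claw":60},{"translation":[-0.003,0,0],"angular":[0,0,0],"claw":60},{"translation":[-0.003,0,0],"angular":[0,0,0],"claw":60},{"translation":[-0.003,0,-0.05],"angular":[0,0,0],"claw":60},{"translation":[-0.003,0,-0.1],"angular":[0,0,0],"claw":60},{"translation":[0,0.05,-0.15],"angular":[0,0,8],"claw":100},{"translation":[0.0,0.1,-0.2],"angular":[0,0,8],"claw":100},{"translation":[-0.03,0.29,-0.22],"angular":[0,0,8],"claw":100},{"translation":[-0.03,0.29,-0.22],"angular":[0,0,8],"claw":100},{"translation":[-0.03,0.29,-0.22],"angular":[0,0,8],"claw":100}]'

```text
t: 6.4
eef_pos: [0.4717, -0.1102, 0.2474]
eef_rot: [180.0, 0.0, 180.0]
contact_force: [0.6, 0.3, 0.4]
width: 0.0915
finger_force: 0.0
```

Call:
apply_moves --deltas '[{"translation":[0,0.1,0],"angular":[0,0,0],"claw":100},{"translation":[0,0.1,0],"angular":[0,0,0],"claw":100},{"translation":[0,0.1,0],"angular":[0,0,0],"claw":100},{"translation":[0,0.1,0],"angular":[0,0,0],"claw":100}]'

```text
t: 6.8
eef_pos: [0.472, -0.0113, 0.2468]
eef_rot: [-180.0, -0.0, -179.8]
contact_force: [-0.0, -1.3, -0.8]
width: 0.0919
finger_force: 0.0
```

```bash
python3 - <<'E'
from h import *
s=state();im=arm.capture("wrist");cv2.imwrite("pics/w2.png",im[:,:,::-1])
for n,z in dict(knob_head=.062,corner=.025,ring=.025,collar=.025,hub=.025,lug=.032,mat=0).items():
    for d in arm.spot_point("wrist",n)[:2]:print(n,round(d["p"],2),np.round(d["pixel"]),world("wrist",d["pixel"],z,s).round(4))
E
```

```text
t 6.8 pos [ 0.472  -0.0113  0.2468] rot [-1.7998e+02 -2.0000e-02 -1.7982e+02] w 0.0919 F [-0.  -1.3 -0.8]
knob_head 0.88 [ 52. 231.] [ 0.4846 -0.3255  0.062 ]
knob_head 0.29 [241. 428.] [ 0.7388 -0.1081  0.062 ]
corner 0.96 [214. 374.] [ 0.6817 -0.1449  0.025 ]
ring 0.46 [609. 228.] [0.485  0.3853 0.025 ]
collar 0.6 [262. 350.] [ 0.6409 -0.0785  0.025 ]
hub 0.58 [444. 158.] [0.4112 0.1248 0.025 ]
hub 0.24 [240. 425.] [ 0.7679 -0.1194  0.025 ]
lug 0.88 [296. 312.] [ 0.5856 -0.0363  0.032 ]
mat 0.8 [323. 163.] [ 0.4205 -0.0061  0.    ]
mat 0.58 [195. 148.] [ 0.4003 -0.1534  0.    ]
```

View pics/w2.png

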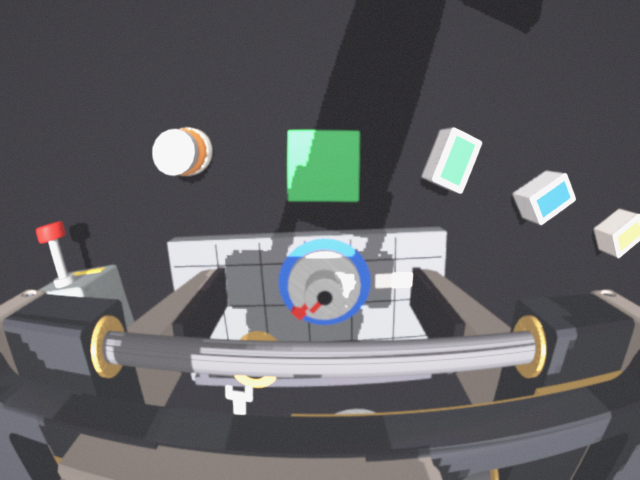

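```bash
python3 - <<'E'
from h import *
im=cv2.imread("pics/top0.png")[:,:,::-1].copy();hsv=cv2.cvtColor(im,cv2.COLOR_RGB2HSV)
def fit(lo,hi,z,x0,x1,y0,y1):
    m=np.zeros(im.shape[:2],np.uint8);m[y0:y1,x0:x1]=cv2.inRange(hsv,lo,hi)[y0:y1,x0:x1]
    ys,xs=np.nonzero(m);h=cv2.convexHull(np.c_[xs,ys].astype(np.int32))
    w=np.array([world("top",p[0],z)[:2]*1000 for p in h],np.float32)
    return len(xs),np.round(cv2.minEnclosingCircle(w)[0],1),round(cv2.minEnclosingCircle(w)[1],1),cv2.minAreaRect(w)
print("collar top",fit((12,120,120),(28,255,255),.065,330,370,195,232))
print("ring",fit((100,150,100),(118,255,255),.025,285,345,228,280))
print("mat",fit((50,150,80),(75,255,255),.004,290,345,285,335))
print("white",fit((0,0,200),(180,40,255),.025,268,294,250,264))
t=lambda p,z:np.round(world("top",p,z)*1000)
print([t(p,.025) for p in((258,280),(393,275))])
for n in COL:
    print(n,blob("top",im,n,.045,np.pad(np.ones((70,170)),((260,150),(110,360)))))
w=cv2.imread("pics/w2.png")[:,:,::-1].copy()
s=arm.get_state()
for n in COL:print(n,blob("wrist",w,n,.045,np.pad(np.ones((180,240)),((100,200),(400,0))),s))
E
```

```text
collar top (327, array([640.1, -82.8]), 28.4, ((638.951171875, -82.90652465820312), (53.82049560546875, 54.34954833984375), 45.048057556152344))
ring (481, array([551.6,  -3.8]), 51.5, ((551.732177734375, -4.230175018310547), (99.21121215820312, 99.38733673095703), 89.95449829101562))
mat (153, array([421.9,  -6.6]), 54.2, ((422.8287658691406, -6.371379852294922), (80.76731872558594, 79.48347473144531), 89.93965148925781))
white (147, array([548.9,  76.6]), 23.0, ((547.9198608398438, 77.02877044677734), (44.863609313964844, 16.540985107421875), 89.97489166259766))
[array([493., 131.,  25.]), array([ 504., -185.,   25.])]
block1 [489.8, 410.7, 47.9, 23.8, -59.6]
block2 [411.4, 133.2, 46.8, 22.9, -21.0]
block3 None
block4 [446.8, 262.3, 48.0, 23.8, -58.0]
block1 None
block2 None
block3 None
block4 None
```

Call:
apply_moves --deltas '[{"translation":[-0.168,-0.07,0.05],"angular":[0,0,0],"claw":100},{"translation":[-0.168,-0.07,0.05],"angular":[0,0,0],"claw":100},{"translation":[-0.168,-0.07,0.07],"angular":[0,0,0],"claw":100},{"translation":[-0.168,-0.07,0.11],"angular":[0,0,0],"claw":100},{"translation":[-0.168,-0.07,0.15],"angular":[0,0,0],"claw":100},{"translation":[-0.168,-0.07,0.18],"angular":[0,0,0],"claw":100},{"translation":[-0.168,-0.07,0.204],"angular":[0,0,0],"claw":100},{"translation":[-0.168,-0.07,0.204],"angular":[0,0,0],"claw":100},{"translation":[-0.168,-0.07,0.204],"angular":[0,0,0],"claw":40},{"translation":[-0.168,-0.07,0.204],"angular":[0,0,0],"claw":40}]' --squeeze 25

```text
t: 8.2
eef_pos: [0.6422, -0.0828, 0.0454]
eef_rot: [-179.9, 0.2, -180.0]
contact_force: [0.3, 0.2, -0.1]
width: 0.0782
finger_force: 0.0
```

Call:
apply_moves --deltas '[{"translation":[0,0,0],"angular":[0,0,0],"claw":40},{"translation":[0,0,0],"angular":[0,0,0],"claw":40},{"translation":[0,0,0],"angular":[0,0,0],"claw":40},{"translation":[0,0,0],"angular":[0,0,0],"claw":40}]'

```text
t: 8.6
eef_pos: [0.6412, -0.0826, 0.0441]
eef_rot: [-179.9, 0.1, -180.0]
contact_force: [0.2, -1.3, 5.0]
width: 0.0555
finger_force: 25.0
```

Call:
apply_moves --deltas '[{"translation":[0,0,-0.04],"angular":[0,0,0],"claw":40},{"translation":[0,0,-0.08],"angular":[0,0,0],"claw":40},{"translation":[0.03,0.02,-0.1],"angular":[0,0,0],"claw":40},{"translation":[0.07,0.04,-0.1],"angular":[0,0,0],"claw":40},{"translation":[0.11,0.06,-0.1],"angular":[0,0,0],"claw":40},{"translation":[0.15,0.076,-0.1],"angular":[0,0,0],"claw":40},{"translation":[0.19,0.076,-0.1],"angular":[0,0,0],"claw":40},{"translation":[0.218,0.076,-0.08],"angular":[0,0,0],"claw":40},{"translation":[0.218,0.076,-0.05],"angular":[0,0,0],"claw":40},{"translation":[0.218,0.076,-0.03],"angular":[0,0,0],"claw":40}]'

```text
t: 9.6
eef_pos: [0.4202, -0.0055, 0.0708]
eef_rot: [179.9, -0.1, -180.0]
contact_force: [-0.1, 0.6, -1.9]
width: 0.0554
finger_force: 25.0
```

```bash
python3 -c "
from h import *
state();go(.4225,-.0065,.024,180)"
```

```text
t 9.6 pos [ 0.4202 -0.0055  0.0708] rot [ 1.7995e+02 -1.2000e-01 -1.7999e+02] w 0.0554 F [-0.1  0.6 -1.9]
T [-0.0024, -0.0011, 0.0468] W [0.05, -0.12, 0.01]
```

Call:
apply_moves --deltas '[{"translation":[-0.001,-0.001,0.015],"angular":[0,0,0],"claw":40},{"translation":[-0.001,-0.001,0.03],"angular":[0,0,0],"claw":40},{"translation":[-0.001,-0.001,0.04],"angular":[0,0,0],"claw":40},{"translation":[-0.001,-0.001,0.044],"angular":[0,0,0],"claw":40},{"translation":[-0.001,-0.001,0.044],"angular":[0,0,0],"claw":40},{"translation":[-0.001,-0.001,0.044],"angular":[0,0,0],"claw":40}]'

```text
t: 10.2
eef_pos: [0.4253, -0.0071, 0.0301]
eef_rot: [180.0, 0.2, 180.0]
contact_force: [2.1, 1.9, 4.9]
width: 0.0554
finger_force: 25.0
```

Call:
apply_moves --deltas '[{"translation":[0,0,0],"angular":[0,0,0],"claw":80},{"translation":[0,0,0],"angular":[0,0,0],"claw":80},{"translation":[0,0,0],"angular":[0,0,0],"claw":80},{"translation":[0,0,-0.03],"angular":[0,0,0],"claw":90},{"translation":[0,0,-0.08],"angular":[0,0,0],"claw":100},{"translation":[0,0,-0.13],"angular":[0,0,0],"claw":100},{"translation":[0.05,0.1,-0.17],"angular":[0,0,8],"claw":100},{"translation":[0.05,0.1,-0.17],"angular":[0,0,16],"claw":100},{"translation":[0.05,0.1,-0.17],"angular":[0,0,16],"claw":100}]'

```text
t: 11.1
eef_pos: [0.3725, 0.0944, 0.2]
eef_rot: [180.0, 0.1, 163.9]
contact_force: [-0.0, -0.3, -0.2]
width: 0.0917
finger_force: 0.0
```

```bash
python3 - <<'E'
from h import *
s=state();im=arm.capture("wrist");sd=arm.capture("side");cv2.imwrite("pics/w3.png",np.hstack([im[:,:,::-1],cv2.resize(sd[140:380,160:400,::-1],(480,480))])[:, :1120])
cv2.imwrite("pics/w3.png",cv2.resize(cv2.imread("pics/w3.png"),(800,343)))
for n,z in dict(collar=.004,mat=0).items():
    for d in arm.spot_point("wrist",n)[:2]:print(n,round(d["p"],2),np.round(d["pixel"]),world("wrist",d["pixel"],z,s).round(4))
for n in COL:print(n,blob("wrist",im,n,.045,np.pad(np.ones((330,640)),((0,150),(0,0))),s))
E
```

```text
t 11.1 pos [0.3725 0.0944 0.2   ] rot [1.7996e+02 8.0000e-02 1.6389e+02] w 0.0917 F [-0.  -0.3 -0.2]
collar 0.87 [248. 298.] [ 0.4377 -0.0023  0.004 ]
mat 0.64 [244. 285.] [ 0.4229 -0.003   0.    ]
block1 [440.4, -29.6, 0.0, 0.0, 0.0]
block2 [409.2, 9.2, 71.4, 71.3, -89.8]
block3 [395.6, -128.3, 40.6, 20.3, 17.8]
block4 None
```

View pics/w3.png

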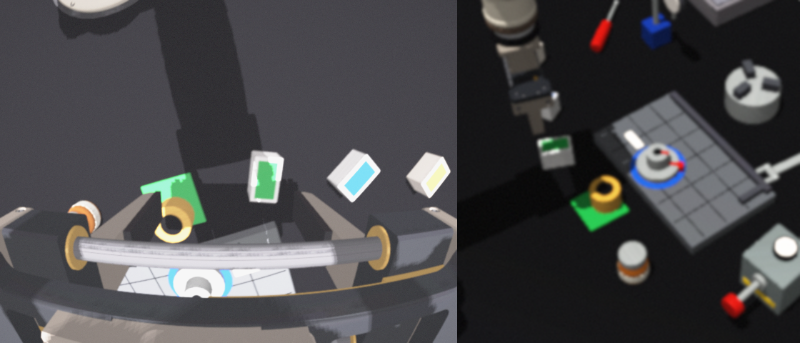

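```bash
python3 - <<'E'
from h import *
for cam in("top","side"):
    im=arm.capture(cam)
    for d in arm.regions_of(cam,"collar")[:1]:
        m=d["mask"].astype(np.uint8);ys,xs=np.nonzero(m);print(cam,d["p"],xs.min(),xs.max(),ys.min(),ys.max())
        hsv=cv2.cvtColor(im,cv2.COLOR_RGB2HSV);g=cv2.inRange(hsv,(10,100,150),(30,255,255))&(cv2.dilate(m,np.ones((5,5)))*255)
        h=cv2.convexHull(np.argwhere(g)[:,::-1].astype(np.int32))
        w=np.array([world(cam,p[0],.044)[:2]*1000 for p in h],np.float32);print(cv2.minEnclosingCircle(w))
    for d in arm.spot_point(cam,"collar")[:1]:print(world(cam,d["pixel"],.004))
    for d in arm.spot_point(cam,"mat")[:1]:print(world(cam,d["pixel"],.0))
    cv2.imwrite(f"pics/c_{cam}.png",im[:,:,::-1])
a=cv2.imread("pics/c_top.png")[240:360,240:400];b=cv2.imread("pics/c_side.png")[220:340,200:360]
cv2.imwrite("pics/c.png",np.hstack([cv2.resize(a,(400,300),interpolation=2),cv2.resize(b,(400,300),interpolation=2)]))
E
```

```text
top 0.83 305 328 293 316
((437.6272277832031, -5.759139537811279), 27.74364471435547)
[ 0.43691795 -0.0107574   0.004     ]
[ 0.4232087  -0.00502099  0.        ]
side 0.94 253 274 263 288
((436.25213623046875, -7.314116477966309), 29.732561111450195)
[ 0.43263578 -0.00998097  0.004     ]
```

View pics/c.png

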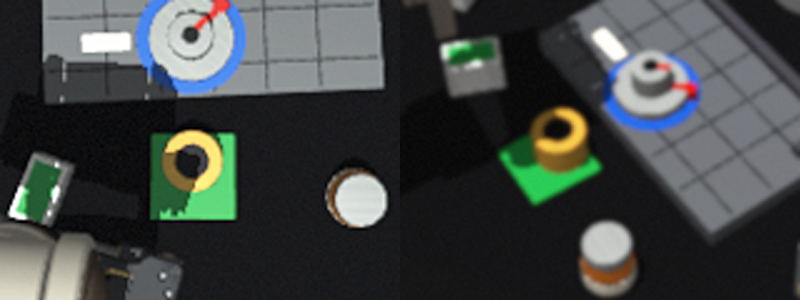

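```bash
python3 - <<'E'
from h import *
state();go(.4115,.1335,.02,159)
im=arm.capture("top")
for n in("block1","block2","block4"):print(n,blob("top",im,n,.045,np.pad(np.ones((70,180)),((255,155),(110,350)))))
E
```

```text
t 11.7 pos [0.3734 0.0924 0.1985] rot [-1.7999e+02 -5.0000e-02  1.6397e+02] w 0.0919 F [-0.5 -0.3 -0.3]
T [-0.0254, 0.0501, 0.1784] W [-0.02, -0.04, 4.97]
block1 [489.8, 410.7, 47.9, 23.8, -59.6]
block2 [411.7, 133.0, 46.1, 23.0, -20.2]
block4 [446.8, 262.3, 48.0, 23.8, -58.0]
```

Call:
apply_moves --deltas '[{"translation":[-0.025,0.05,0.03],"angular":[0,0,5],"claw":100},{"translation":[-0.025,0.05,0.07],"angular":[0,0,5],"claw":100},{"translation":[-0.025,0.05,0.11],"angular":[0,0,5],"claw":100},{"translation":[-0.025,0.05,0.15],"angular":[0,0,5],"claw":100},{"translation":[-0.025,0.05,0.178],"angular":[0,0,5],"claw":100},{"translation":[-0.025,0.05,0.179],"angular":[0,0,5],"claw":100},{"translation":[-0.025,0.05,0.179],"angular":[0,0,5],"claw":30},{"translation":[-0.025,0.05,0.179],"angular":[0,0,5],"claw":30},{"translation":[-0.025,0.05,0.179],"angular":[0,0,5],"claw":30},{"translation":[-0.025,0.05,0.179],"angular":[0,0,5],"claw":30}]' --squeeze 35

```text
t: 12.75
eef_pos: [0.4124, 0.134, 0.0212]
eef_rot: [179.9, 0.2, 159.0]
contact_force: [0.6, 0.2, -0.1]
width: 0.0626
finger_force: 0.0
```

Call:
apply_moves --deltas '[{"translation":[0,0,0],"angular":[0,0,0],"claw":30},{"translation":[0,0,0],"angular":[0,0,0],"claw":30},{"translation":[0,0,0],"angular":[0,0,0],"claw":30},{"translation":[0,0,0],"angular":[0,0,0],"claw":30},{"translation":[0,0,0],"angular":[0,0,0],"claw":30},{"translation":[0,0,-0.03],"angular":[0,0,0],"claw":30},{"translation":[0,0,-0.06],"angular":[0,0,0],"claw":30},{"translation":[0,0,-0.1],"angular":[0,0,0],"claw":30}]'

```text
t: 13.55
eef_pos: [0.409, 0.1339, 0.1189]
eef_rot: [-179.9, -0.3, 159.0]
contact_force: [0.9, 0.4, -3.1]
width: 0.0359
finger_force: 35.0
```

```bash
python3 - <<'E'
from h import *
s=state();go(.664,-.1,.13,92.2);im=arm.capture("top")
for n in("corner","ring"):
    for d in arm.spot_point("top",n)[:2]:print(n,d["p"],world("top",d["pixel"],.025))
E
```

```text
t 13.55 pos [0.409  0.1339 0.1189] rot [-179.89   -0.27  159.02] w 0.0359 F [ 0.9  0.4 -3.1]
T [-0.3218, -0.1271, -0.0124] W [-0.25, -0.17, 66.82]
corner 0.71 [ 0.42268811 -0.00061775  0.025     ]
corner 0.69 [ 0.68499345 -0.14338756  0.025     ]
ring 0.82 [ 0.55591694 -0.00660094  0.025     ]
```

Call:
apply_moves --deltas '[{"translation":[-0.04,-0.016,-0.01],"angular":[0,0,8.3],"claw":30},{"translation":[-0.08,-0.032,-0.015],"angular":[0,0,16.6],"claw":30},{"translation":[-0.12,-0.048,-0.015],"angular":[0,0,24.9],"claw":30},{"translation":[-0.16,-0.064,-0.015],"angular":[0,0,33.2],"claw":30},{"translation":[-0.2,-0.08,-0.015],"angular":[0,0,41.5],"claw":30},{"translation":[-0.24,-0.096,-0.015],"angular":[0,0,50],"claw":30},{"translation":[-0.28,-0.112,-0.015],"angular":[0,0,58.4],"claw":30},{"translation":[-0.313,-0.132,-0.015],"angular":[0,0,66.8],"claw":30},{"translation":[-0.313,-0.132,-0.015],"angular":[0,0,66.8],"claw":30},{"translation":[-0.313,-0.132,-0.015],"angular":[0,0,66.8],"claw":30}]'

```text
t: 14.7
eef_pos: [0.6547, -0.1013, 0.1314]
eef_rot: [-179.7, -0.1, 92.2]
contact_force: [-0.8, -0.5, -3.5]
width: 0.0359
finger_force: 35.0
```

```bash
python3 - <<'E'
from h import *
s=state();go(.654,-.105,.047,92.2);im=arm.capture("wrist");cv2.imwrite("pics/w4.png",im[:,:,::-1])
for n in("corner","ring"):
    for d in arm.spot_point("wrist",n)[:2]:print(n,d["p"],d["pixel"],world("wrist",d["pixel"],.025,s))
E
```

```text
t 14.7 pos [ 0.6547 -0.1013  0.1314] rot [-1.7972e+02 -1.3000e-01  9.2220e+01] w 0.0359 F [-0.8 -0.5 -3.5]
T [-0.0039, -0.0004, 0.0844] W [-0.28, -0.13, 0.02]
corner 0.49 [230.6, 148.0] [ 0.58611263 -0.03493061  0.025     ]
ring 0.18 [335.9, 419.1] [ 0.67806992 -0.27735367  0.025     ]
```

View pics/w4.png

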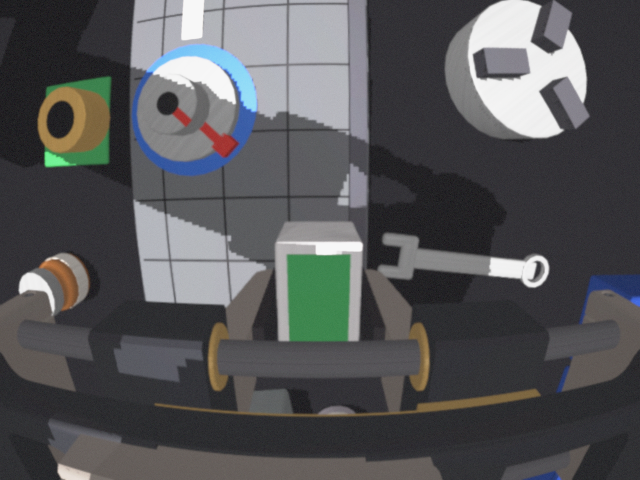

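Call:
apply_moves --deltas '[{"translation":[-0.002,0,0.04],"angular":[0,0,0],"claw":30},{"translation":[-0.003,0,0.07],"angular":[0,0,0],"claw":30},{"translation":[-0.003,0,0.08],"angular":[0,0,0],"claw":30},{"translation":[-0.003,0,0.084],"angular":[0,0,0],"claw":30},{"translation":[-0.003,0,0.086],"angular":[0,0,0],"claw":30},{"translation":[-0.003,0,0.086],"angular":[0,0,0],"claw":30},{"translation":[-0.003,0,0.086],"angular":[0,0,0],"claw":30}]'

```text
t: 15.55
eef_pos: [0.6574, -0.1046, 0.0506]
eef_rot: [179.8, 0.1, 92.2]
contact_force: [0.3, 0.5, -3.0]
width: 0.0357
finger_force: 35.0
```

Call:
apply_moves --deltas '[{"translation":[0,0.002,0],"angular":[0,0,0],"claw":30},{"translation":[0,0.004,0],"angular":[0,0,0],"claw":30},{"translation":[0,0.004,0],"angular":[0,0,0],"claw":30}]'

```text
t: 15.85
eef_pos: [0.659, -0.1044, 0.0488]
eef_rot: [-179.8, 0.0, 92.3]
contact_force: [-5.6, -2.0, 0.9]
width: 0.0356
finger_force: 35.0
```

Call:
apply_moves --deltas '[{"translation":[0,0.0,0.002],"angular":[0,0,0],"claw":30},{"translation":[0,0.0,0.003],"angular":[0,0,0],"claw":30},{"translation":[0,0.0,0.003],"angular":[0,0,0],"claw":30},{"translation":[0,0.0,0.003],"angular":[0,0,0],"claw":30}]'

```text
t: 16.25
eef_pos: [0.6589, -0.1043, 0.0455]
eef_rot: [-179.8, -0.0, 92.2]
contact_force: [-4.8, -1.3, -0.3]
width: 0.0359
finger_force: 35.0
```

Call:
apply_moves --deltas '[{"translation":[0,0.003,0.001],"angular":[0,0,0],"claw":30},{"translation":[0,0.003,0.001],"angular":[0,0,0],"claw":30},{"translation":[0,0.003,0.001],"angular":[0,0,0],"claw":30}]'

```text
t: 16.55
eef_pos: [0.6591, -0.1043, 0.0451]
eef_rot: [-179.4, -0.0, 92.3]
contact_force: [-17.6, -0.2, 9.8]
width: 0.0357
finger_force: 35.0
```

Call:
apply_moves --deltas '[{"translation":[0,-0.003,-0.001],"angular":[0,0,0],"claw":30},{"translation":[-0.003,-0.003,-0.001],"angular":[0,0,0],"claw":30},{"translation":[-0.006,-0.003,-0.001],"angular":[0,0,0],"claw":30},{"translation":[-0.009,-0.003,-0.001],"angular":[0,0,0],"claw":30},{"translation":[-0.011,-0.003,-0.001],"angular":[0,0,0],"claw":30},{"translation":[-0.012,-0.003,-0.001],"angular":[0,0,0],"claw":30}]'

```text
t: 17.15
eef_pos: [0.6595, -0.1147, 0.0451]
eef_rot: [-179.8, -0.2, 92.3]
contact_force: [-5.0, 5.4, -1.0]
width: 0.0356
finger_force: 35.0
```

Call:
apply_moves --deltas '[{"translation":[-0.003,0,0],"angular":[0,0,0],"claw":30},{"translation":[-0.003,0,0],"angular":[0,0,0],"claw":30},{"translation":[-0.003,0.001,0.001],"angular":[0,0,0],"claw":30}]'

```text
t: 17.45
eef_pos: [0.6597, -0.1181, 0.0451]
eef_rot: [-179.6, -0.1, 92.3]
contact_force: [-14.2, 3.8, 12.0]
width: 0.0357
finger_force: 35.0
```

Not yet at the stop; friction only. Continue.

Call:
apply_moves --deltas '[{"translation":[-0.002,-0.001,-0.001],"angular":[0,0,0],"claw":30},{"translation":[-0.004,-0.001,-0.001],"angular":[0,0,0],"claw":30},{"translation":[-0.006,-0.001,-0.001],"angular":[0,0,0],"claw":30},{"translation":[-0.006,-0.001,-0.001],"angular":[0,0,0],"claw":30}]'

```text
t: 17.85
eef_pos: [0.6596, -0.1193, 0.0454]
eef_rot: [-179.7, -0.6, 92.3]
contact_force: [-6.1, 16.2, 4.3]
width: 0.0358
finger_force: 35.0
```

Call:
apply_moves --deltas '[{"translation":[0.004,0.0,0],"angular":[0,0,0],"claw":30},{"translation":[0.004,0.0,0],"angular":[0,0,0],"claw":65},{"translation":[0.004,0.0,0],"angular":[0,0,0],"claw":65},{"translation":[0.004,0.0,0],"angular":[0,0,0],"claw":65},{"translation":[0.004,0.0,-0.03],"angular":[0,0,0],"claw":65},{"translation":[0.004,0.0,-0.07],"angular":[0,0,0],"claw":100},{"translation":[0.05,-0.03,-0.1],"angular":[0,0,-8],"claw":100},{"translation":[0.1,-0.07,-0.12],"angular":[0,0,-16],"claw":100},{"translation":[0.15,-0.1,-0.13],"angular":[0,0,-24],"claw":100},{"translation":[0.2,-0.12,-0.13],"angular":[0,0,-30],"claw":100}]'

```text
t: 18.85
eef_pos: [0.5533, 0.0346, 0.1743]
eef_rot: [179.8, 0.2, 122.4]
contact_force: [0.3, 0.5, -0.0]
width: 0.0918
finger_force: 0.0
```

```bash
python3 - <<'E'
from h import *
s=state();go(.4468,.2623,.18,122);im=arm.capture("top")
for n in("block1","block2","block4"):print(n,blob("top",im,n,.07 if n=="block2" else .045,np.pad(np.ones((150,300)),((180,150),(100,240)))))
for n,z in dict(hub=.025,lug=.032).items():
    for d in arm.spot_point("top",n)[:2]:print(n,d["p"],world("top",d["pixel"],z))
cv2.imwrite("pics/t5.png",im[:,:,::-1])
E
```

```text
t 18.85 pos [0.5533 0.0346 0.1743] rot [1.7979e+02 1.7000e-01 1.2241e+02] w 0.0918 F [ 0.3  0.5 -0. ]
T [0.2493, 0.0322, -0.0063] W [0.21, 0.17, 0.41]
block1 [489.8, 410.7, 47.9, 23.8, -59.6]
block2 [425.1, -17.8, 74.6, 55.3, -0.2]
block4 [446.7, 262.3, 47.9, 23.8, -58.0]
hub 0.54 [ 0.54692374 -0.01015621  0.025     ]
lug 0.67 [ 0.59166144 -0.03608948  0.032     ]
lug 0.32 [ 0.65994899 -0.11750119  0.032     ]
```

Call:
apply_moves --deltas '[{"translation":[0.249,0.032,0.0],"angular":[0,0,0.4],"claw":100},{"translation":[0.249,0.032,0.0],"angular":[0,0,0.4],"claw":100},{"translation":[0.249,0.032,0.0],"angular":[0,0,0.4],"claw":100},{"translation":[0.249,0.032,0.0],"angular":[0,0,0.4],"claw":100},{"translation":[0.249,0.032,0.03],"angular":[0,0,0.4],"claw":100},{"translation":[0.249,0.032,0.06],"angular":[0,0,0.4],"claw":100},{"translation":[0.249,0.032,0.1],"angular":[0,0,0.4],"claw":100},{"translation":[0.249,0.032,0.135],"angular":[0,0,0.4],"claw":100},{"translation":[0.249,0.032,0.155],"angular":[0,0,0.4],"claw":100},{"translation":[0.249,0.032,0.155],"angular":[0,0,0.4],"claw":100}]'

```text
t: 20.0
eef_pos: [0.446, 0.2603, 0.0138]
eef_rot: [-179.7, -0.1, 121.7]
contact_force: [-0.4, -1.3, 0.8]
width: 0.092
finger_force: 0.0
```

Call:
apply_moves --deltas '[{"translation":[0,0,0],"angular":[0,0,0],"claw":30},{"translation":[0,0,0],"angular":[0,0,0],"claw":30},{"translation":[0,0,0],"angular":[0,0,0],"claw":30},{"translation":[0,0,0],"angular":[0,0,0],"claw":30},{"translation":[0,0,0],"angular":[0,0,0],"claw":30},{"translation":[0,0,0],"angular":[0,0,0],"claw":30},{"translation":[0,0,0],"angular":[0,0,0],"claw":30},{"translation":[0,0,0],"angular":[0,0,0],"claw":30},{"translation":[0,0,0],"angular":[0,0,0],"claw":30}]'

```text
t: 20.9
eef_pos: [0.4475, 0.262, 0.0171]
eef_rot: [180.0, 0.0, 121.8]
contact_force: [-0.3, -0.4, 0.2]
width: 0.0361
finger_force: 35.0
```

```bash
python3 - <<'E'
from h import *
s=state();go(.652,-.050,.12,92.2)
E
```

```text
t 20.9 pos [0.4475 0.262  0.0171] rot [179.98   0.   121.82] w 0.0361 F [-0.3 -0.4  0.2]
T [-0.373, 0.0093, -0.1029] W [0.02, -0.0, 29.62]
```

Call:
apply_moves --deltas '[{"translation":[0,0,-0.04],"angular":[0,0,0],"claw":30},{"translation":[0,0,-0.08],"angular":[0,0,0],"claw":30},{"translation":[-0.03,0,-0.11],"angular":[0,0,7],"claw":30},{"translation":[-0.07,0.003,-0.11],"angular":[0,0,15],"claw":30},{"translation":[-0.115,0.005,-0.11],"angular":[0,0,22],"claw":30},{"translation":[-0.16,0.007,-0.11],"angular":[0,0,29.6],"claw":30},{"translation":[-0.205,0.009,-0.11],"angular":[0,0,29.6],"claw":30},{"translation":[-0.25,0.009,-0.11],"angular":[0,0,29.6],"claw":30},{"translation":[-0.295,0.009,-0.11],"angular":[0,0,29.6],"claw":30},{"translation":[-0.34,0.009,-0.11],"angular":[0,0,29.6],"claw":30}]'

```text
t: 21.9
eef_pos: [0.6342, -0.0238, 0.1258]
eef_rot: [-179.9, -0.0, 92.2]
contact_force: [-0.4, 1.4, -2.9]
width: 0.0357
finger_force: 35.0
```

```bash
python3 - <<'E'
from h import *
s=state();go(.652,-.050,.045,92.2)
im=arm.capture("wrist")
print(blob("wrist",im,"block2",.07,None,s),blob("wrist",im,"block4",.12,None,s))
E
```

```text
t 21.9 pos [ 0.6342 -0.0238  0.1258] rot [-1.7988e+02 -4.0000e-02  9.2210e+01] w 0.0357 F [-0.4  1.4 -2.9]
T [-0.027, 0.017, 0.0807] W [-0.12, -0.04, 0.01]
[473.5, 26.4, 63.8, 21.0, -5.2] [634.8, -32.2, 47.9, 31.3, -87.7]
```

Call:
apply_moves --deltas '[{"translation":[-0.025,0.017,0.02],"angular":[0,0,0],"claw":30},{"translation":[-0.025,0.017,0.045],"angular":[0,0,0],"claw":30},{"translation":[-0.025,0.017,0.065],"angular":[0,0,0],"claw":30},{"translation":[-0.025,0.017,0.075],"angular":[0,0,0],"claw":30},{"translation":[-0.025,0.017,0.081],"angular":[0,0,0],"claw":30},{"translation":[-0.025,0.017,0.083],"angular":[0,0,0],"claw":30},{"translation":[-0.025,0.017,0.083],"angular":[0,0,0],"claw":30}]'

```text
t: 22.65
eef_pos: [0.6527, -0.0464, 0.0447]
eef_rot: [179.9, 0.0, 92.2]
contact_force: [0.2, -0.3, -2.4]
width: 0.0354
finger_force: 35.0
```

Press to the fence with light contact, then slide to the neighbour.

Call:
apply_moves --deltas '[{"translation":[0,0.002,0.001],"angular":[0,0,0],"claw":30},{"translation":[0,0.004,0.002],"angular":[0,0,0],"claw":30},{"translation":[0,0.006,0.002],"angular":[0,0,0],"claw":30},{"translation":[0,0.006,0.002],"angular":[0,0,0],"claw":30}]'

```text
t: 23.05
eef_pos: [0.6565, -0.0464, 0.0422]
eef_rot: [-179.7, -0.0, 92.3]
contact_force: [-8.0, -1.5, 2.8]
width: 0.0357
finger_force: 35.0
```

Call:
apply_moves --deltas '[{"translation":[-0.003,-0.001,0],"angular":[0,0,0],"claw":30},{"translation":[-0.006,-0.001,0],"angular":[0,0,0],"claw":30},{"translation":[-0.009,-0.001,0],"angular":[0,0,0],"claw":30},{"translation":[-0.012,-0.001,0],"angular":[0,0,0],"claw":30},{"translation":[-0.015,-0.001,0],"angular":[0,0,0],"claw":30},{"translation":[-0.016,-0.001,0],"angular":[0,0,0],"claw":30},{"translation":[-0.016,-0.001,0],"angular":[0,0,0],"claw":30}]'

```text
t: 23.75
eef_pos: [0.6571, -0.0602, 0.0422]
eef_rot: [-179.9, -0.2, 92.2]
contact_force: [-4.7, 6.6, 1.8]
width: 0.0357
finger_force: 35.0
```

Call:
apply_moves --deltas '[{"translation":[-0.002,0,0],"angular":[0,0,0],"claw":30},{"translation":[-0.003,0,0],"angular":[0,0,0],"claw":30},{"translation":[-0.003,0,0],"angular":[0,0,0],"claw":30}]'

```text
t: 24.05
eef_pos: [0.657, -0.0603, 0.0423]
eef_rot: [-179.9, -0.4, 92.3]
contact_force: [-5.2, 14.9, 4.6]
width: 0.0356
finger_force: 35.0
```

Call:
apply_moves --deltas '[{"translation":[0.003,0.0,0],"angular":[0,0,0],"claw":30},{"translation":[0.003,0.0,0],"angular":[0,0,0],"claw":65},{"translation":[0.003,0.0,0],"angular":[0,0,0],"claw":65},{"translation":[0.003,0.0,0],"angular":[0,0,0],"claw":65},{"translation":[0.003,0.0,-0.03],"angular":[0,0,0],"claw":65},{"translation":[0.003,0.0,-0.07],"angular":[0,0,0],"claw":100},{"translation":[0.05,-0.03,-0.1],"angular":[0,0,-8],"claw":100},{"translation":[0.1,-0.06,-0.12],"angular":[0,0,-16],"claw":100},{"translation":[0.15,-0.08,-0.13],"angular":[0,0,-24],"claw":100},{"translation":[0.2,-0.1,-0.13],"angular":[0,0,-28],"claw":100}]'

```text
t: 25.05
eef_pos: [0.5645, 0.1021, 0.1717]
eef_rot: [179.8, 0.1, 120.4]
contact_force: [0.4, 0.1, 0.1]
width: 0.0915
finger_force: 0.0
```

Call:
apply_moves --deltas '[{"translation":[0.05,0.0,0],"angular":[0,0,0],"claw":100},{"translation":[0.1,0,0],"angular":[0,0,0],"claw":100},{"translation":[0.15,0,0],"angular":[0,0,0],"claw":100},{"translation":[0.15,0,0],"angular":[0,0,0],"claw":100}]'

```text
t: 25.45
eef_pos: [0.4858, 0.2352, 0.1697]
eef_rot: [179.9, -0.1, 120.6]
contact_force: [-0.0, -1.5, -0.4]
width: 0.092
finger_force: 0.0
```

```bash
python3 - <<'E'
from h import *
s=state();im=arm.capture("top")
b=blob("top",im,"block1",.045,np.pad(np.ones((150,200)),((180,150),(100,340))));print(b)
go(b[0]/1e3,b[1]/1e3,.019,b[4]+180)
cv2.imwrite("pics/t6.png",im[:,:,::-1])
E
```

```text
t 25.45 pos [0.4858 0.2352 0.1697] rot [ 1.7995e+02 -9.0000e-02  1.2056e+02] w 0.092 F [-0.  -1.5 -0.4]
NoneTraceback (most recent call last):
  File "<stdin>", line 4, in <module>
TypeError: 'NoneType' object is not subscriptable
```

```bash
python3 - <<'E'
from h import *
s=state();im=arm.capture("wrist");sd=arm.capture("side")
t=cv2.imread("pics/t6.png")
cv2.imwrite("pics/v6.png",np.vstack([np.hstack([cv2.resize(t[:,:,:],(400,300)),cv2.resize(sd[:,:,::-1],(400,300))]),np.hstack([cv2.resize(im[:,:,::-1],(400,300)),cv2.resize(t[180:290,240:400],(400,300))])]))
for n in COL:
  print(n,blob("side",sd,n,.045,None,s),blob("wrist",im,n,.045,None,s))
E
```

```text
t 25.5 pos [0.4876 0.2329 0.1698] rot [1.7993e+02 2.0000e-02 1.2046e+02] w 0.0919 F [ 0.8 -0.4  0.3][ WARN:0@2.271] global loadsave.cpp:275 findDecoder imread_('pics/t6.png'): can't open/read file: check file path/integrity
Traceback (most recent call last):
TypeError: 'NoneType' object is not subscriptable
```

```bash
python3 - <<'E'
from h import *
s=state();im=arm.capture("wrist");sd=arm.capture("side");t=arm.capture("top")[:,:,::-1]
cv2.imwrite("pics/v6.png",np.vstack([np.hstack([cv2.resize(t[:,:,:],(400,300)),cv2.resize(sd[:,:,::-1],(400,300))]),np.hstack([cv2.resize(im[:,:,::-1],(400,300)),cv2.resize(t[180:290,240:400],(400,300))])]))
for n in COL:
  print(n,blob("side",sd,n,.045,None,s),blob("wrist",im,n,.045,None,s))
E
```

```text
t 25.6 pos [0.4892 0.2305 0.1697] rot [1.7994e+02 5.0000e-02 1.2023e+02] w 0.0915 F [ 0.1  0.4 -0. ]
block1 [1020.9, -507.8, 95.1, 75.4, -0.5] [464.8, 7.8, 1.4, 0.0, -70.0]
block2 [409.8, -32.8, 82.5, 80.9, 90.0] [462.0, 47.8, 4.8, 3.5, -54.6]
block3 [1020.0, -282.7, 96.9, 76.4, -0.0] None
block4 [1013.4, -396.3, 120.4, 104.0, 0.2] [734.3, 312.3, 93.3, 41.9, 9.8]
```

View pics/v6.png

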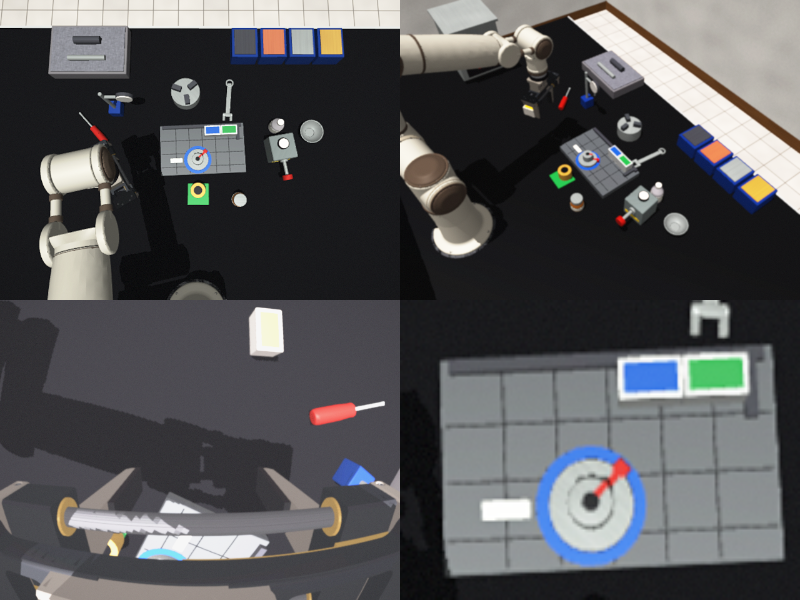

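```bash
python3 - <<'E'
from h import *
s=state();print(world("wrist",(424,52),.045,s))
go(.4898,.4107,.15,120.4,s)
E
```

```text
t 25.75 pos [0.4894 0.2297 0.1694] rot [1.7998e+02 2.0000e-02 1.2010e+02] w 0.092 F [ 0.1  0.3 -0.4]
[0.48861439 0.40185656 0.045     ]
T [0.1564, 0.0911, 0.0194] W [0.02, 0.02, -0.3]
```

Call:
apply_moves --deltas '[{"translation":[0.04,0.023,0],"angular":[0,0,0],"claw":100},{"translation":[0.08,0.046,0],"angular":[0,0,0],"claw":100},{"translation":[0.12,0.069,0],"angular":[0,0,0],"claw":100},{"translation":[0.156,0.091,0],"angular":[0,0,0],"claw":100},{"translation":[0.156,0.091,0.02],"angular":[0,0,0],"claw":100},{"translation":[0.156,0.091,0.02],"angular":[0,0,0],"claw":100}]'

```text
t: 26.35
eef_pos: [0.4877, 0.4106, 0.1461]
eef_rot: [-179.7, 0.0, 120.2]
contact_force: [-0.4, -0.8, -1.2]
width: 0.0922
finger_force: 0.0
```

```bash
python3 - <<'E'
from h import *
s=state();im=arm.capture("wrist")
for f in(arm.spot_point,arm.recognise):
  for d in f("wrist","block1")[:2]:print(d["p"],d["pixel"],world("wrist",d["pixel"],0,s),world("wrist",d["pixel"],.045,s))
print(blob("wrist",im,"block1",.045,None,s));go(.4898,.4107,.019,120.4,s)
E
```

```text
t 26.35 pos [0.4877 0.4106 0.1461] rot [-1.7969e+02  1.0000e-02  1.2021e+02] w 0.0922 F [-0.4 -0.8 -1.2]
0.88 [323.0, 229.1] [0.49201917 0.41050059 0.        ] [0.48684098 0.41865678 0.045     ]
0.63 [323.5, 235.1] [0.49509778 0.40611065 0.        ] [0.48948006 0.41489325 0.045     ]
None
T [-0.0009, 0.0026, 0.1271] W [-0.31, 0.01, -0.19]
```

Call:
apply_moves --deltas '[{"translation":[0.0,0.003,0.04],"angular":[0,0,0],"claw":100},{"translation":[0.0,0.003,0.08],"angular":[0,0,0],"claw":100},{"translation":[0.0,0.003,0.11],"angular":[0,0,0],"claw":100},{"translation":[0.0,0.003,0.127],"angular":[0,0,0],"claw":100},{"translation":[0.0,0.003,0.127],"angular":[0,0,0],"claw":30},{"translation":[0.0,0.003,0.127],"angular":[0,0,0],"claw":30},{"translation":[0.0,0.003,0.127],"angular":[0,0,0],"claw":30},{"translation":[0.0,0.003,0.127],"angular":[0,0,0],"claw":30},{"translation":[0.0,0.003,0.127],"angular":[0,0,0],"claw":30},{"translation":[0.0,0.003,0.127],"angular":[0,0,0],"claw":30}]'

```text
t: 27.5
eef_pos: [0.4914, 0.4133, 0.0229]
eef_rot: [179.9, 0.0, 120.2]
contact_force: [0.1, 0.9, -0.2]
width: 0.0462
finger_force: 0.0
```

Call:
apply_moves --deltas '[{"translation":[0,0,0],"angular":[0,0,0],"claw":30},{"translation":[0,0,0],"angular":[0,0,0],"claw":30},{"translation":[0,0,0],"angular":[0,0,0],"claw":30},{"translation":[0,0,0],"angular":[0,0,0],"claw":30}]'

```text
t: 27.9
eef_pos: [0.4907, 0.413, 0.0224]
eef_rot: [-180.0, -0.0, 120.2]
contact_force: [-2.4, -1.7, 3.4]
width: 0.0358
finger_force: 35.0
```

```bash
python3 - <<'E'
from h import *
s=state();go(.651,.010,.12,92.2)
E
```

```text
t 27.9 pos [0.4907 0.413  0.0224] rot [-179.95   -0.    120.23] w 0.0358 F [-2.4 -1.7  3.4]
T [-0.4289, -0.0645, -0.0976] W [-0.05, 0.01, 28.03]
```

Call:
apply_moves --deltas '[{"translation":[0,0,-0.04],"angular":[0,0,0],"claw":30},{"translation":[0,0,-0.08],"angular":[0,0,0],"claw":30},{"translation":[-0.03,-0.004,-0.11],"angular":[0,0,7],"claw":30},{"translation":[-0.07,-0.01,-0.11],"angular":[0,0,14],"claw":30},{"translation":[-0.11,-0.016,-0.11],"angular":[0,0,21],"claw":30},{"translation":[-0.155,-0.023,-0.11],"angular":[0,0,28],"claw":30},{"translation":[-0.2,-0.03,-0.11],"angular":[0,0,28],"claw":30},{"translation":[-0.245,-0.037,-0.11],"angular":[0,0,28],"claw":30},{"translation":[-0.29,-0.043,-0.11],"angular":[0,0,28],"claw":30},{"translation":[-0.335,-0.05,-0.11],"angular":[0,0,28],"claw":30}]'

```text
t: 28.9
eef_pos: [0.6167, 0.0967, 0.1313]
eef_rot: [-180.0, -0.0, 92.2]
contact_force: [0.9, -0.2, -2.7]
width: 0.036
finger_force: 35.0
```

```bash
python3 - <<'E'
from h import *
s=state();go(.649,.012,.05,92.2)
E
```

```text
t 28.9 pos [0.6167 0.0967 0.1313] rot [-1.7997e+02 -1.0000e-02  9.2220e+01] w 0.036 F [ 0.9 -0.2 -2.7]
T [-0.0859, 0.029, 0.0813] W [-0.03, -0.01, 0.02]
```

Call:
apply_moves --deltas '[{"translation":[-0.04,0.015,0.0],"angular":[0,0,0],"claw":30},{"translation":[-0.08,0.028,0.0],"angular":[0,0,0],"claw":30},{"translation":[-0.081,0.028,0.02],"angular":[0,0,0],"claw":30},{"translation":[-0.081,0.028,0.04],"angular":[0,0,0],"claw":30},{"translation":[-0.081,0.028,0.06],"angular":[0,0,0],"claw":30},{"translation":[-0.081,0.028,0.073],"angular":[0,0,0],"claw":30},{"translation":[-0.081,0.028,0.079],"angular":[0,0,0],"claw":30},{"translation":[-0.081,0.028,0.081],"angular":[0,0,0],"claw":30},{"translation":[-0.081,0.028,0.081],"angular":[0,0,0],"claw":30}]'

```text
t: 29.8
eef_pos: [0.6481, 0.0187, 0.0518]
eef_rot: [179.9, 0.0, 92.2]
contact_force: [-0.3, -0.7, -2.6]
width: 0.0356
finger_force: 35.0
```

Call:
apply_moves --deltas '[{"translation":[0,0,0.002],"angular":[0,0,0],"claw":30},{"translation":[0,0.003,0.004],"angular":[0,0,0],"claw":30},{"translation":[0,0.006,0.004],"angular":[0,0,0],"claw":30},{"translation":[0,0.008,0.004],"angular":[0,0,0],"claw":30},{"translation":[0,0.008,0.004],"angular":[0,0,0],"claw":30}]'

```text
t: 30.3
eef_pos: [0.6537, 0.0188, 0.0475]
eef_rot: [-179.7, 0.0, 92.3]
contact_force: [-8.5, -0.8, 4.9]
width: 0.0357
finger_force: 35.0
```

Fence contact. Slide 19 mm plus a press.

Call:
apply_moves --deltas '[{"translation":[-0.004,-0.001,0],"angular":[0,0,0],"claw":30},{"translation":[-0.008,-0.001,0],"angular":[0,0,0],"claw":30},{"translation":[-0.012,-0.001,0],"angular":[0,0,0],"claw":30},{"translation":[-0.015,-0.001,0],"angular":[0,0,0],"claw":30},{"translation":[-0.018,-0.001,0],"angular":[0,0,0],"claw":30},{"translation":[-0.02,-0.001,0],"angular":[0,0,0],"claw":30},{"translation":[-0.022,-0.001,0],"angular":[0,0,0],"claw":30},{"translation":[-0.023,-0.001,0],"angular":[0,0,0],"claw":30},{"translation":[-0.023,-0.001,0],"angular":[0,0,0],"claw":30}]'

```text
t: 31.2
eef_pos: [0.6543, 0.0017, 0.0475]
eef_rot: [-179.8, -0.5, 92.3]
contact_force: [-5.4, 18.1, 3.1]
width: 0.036
finger_force: 35.0
```

Call:
apply_moves --deltas '[{"translation":[-0.003,0,0],"angular":[0,0,0],"claw":30},{"translation":[-0.003,0,0],"angular":[0,0,0],"claw":30},{"translation":[0.003,0.0,0],"angular":[0,0,0],"claw":30},{"translation":[0.004,0.0,0],"angular":[0,0,0],"claw":65},{"translation":[0.004,0.0,0],"angular":[0,0,0],"claw":65},{"translation":[0.004,0.0,0],"angular":[0,0,0],"claw":65},{"translation":[0.004,0.0,-0.03],"angular":[0,0,0],"claw":65},{"translation":[0.004,0.0,-0.07],"angular":[0,0,0],"claw":100},{"translation":[0.004,-0.05,-0.1],"angular":[0,0,0],"claw":100},{"translation":[0.004,-0.1,-0.12],"angular":[0,0,0],"claw":100}]'

```text
t: 32.2
eef_pos: [0.5677, -0.0047, 0.1652]
eef_rot: [179.7, 0.1, 92.2]
contact_force: [0.3, -1.0, 1.2]
width: 0.0814
finger_force: 0.0
```

```bash
python3 - <<'E'
from h import *
s=state();im=arm.capture("wrist")
cv2.imwrite("pics/w7.png",im[:,:,::-1])
for n,z in dict(hub=.025,lug=.032,ring=.025,corner=.025).items():
    for d in arm.spot_point("wrist",n)[:2]:print(n,round(d["p"],2),np.round(d["pixel"]),world("wrist",d["pixel"],z,s).round(4))
E
```

```text
t 32.2 pos [ 0.5677 -0.0047  0.1652] rot [1.7973e+02 8.0000e-02 9.2180e+01] w 0.0814 F [ 0.3 -1.   1.2]
hub 0.82 [298. 224.] [ 0.5514 -0.0016  0.025 ]
hub 0.25 [413. 289.] [ 0.6574 -0.0579  0.025 ]
lug 0.9 [338. 266.] [ 0.5867 -0.0362  0.032 ]
lug 0.56 [549. 188.] [0.7833 0.045  0.032 ]
ring 0.51 [296. 225.] [ 0.5497 -0.0029  0.025 ]
```

View pics/w7.png

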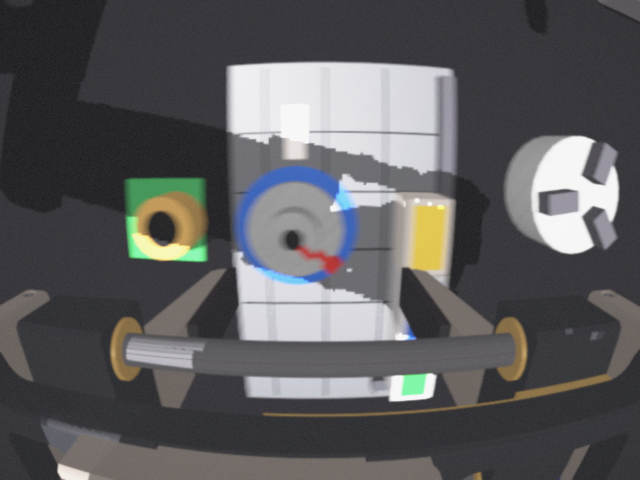

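Call:
apply_moves --deltas '[{"translation":[0.001,-0.016,0.03],"angular":[0,0,0],"claw":100},{"translation":[0.001,-0.016,0.06],"angular":[0,0,0],"claw":90},{"translation":[0.001,-0.016,0.09],"angular":[0,0,0],"claw":80},{"translation":[0.001,-0.016,0.11],"angular":[0,0,0],"claw":70},{"translation":[0.001,-0.016,0.118],"angular":[0,0,0],"claw":60},{"translation":[0.001,-0.016,0.118],"angular":[0,0,0],"claw":30},{"translation":[0.001,-0.016,0.118],"angular":[0,0,0],"claw":30},{"translation":[0.001,-0.016,0.118],"angular":[0,0,0],"claw":30},{"translation":[0.001,-0.016,0.118],"angular":[0,0,0],"claw":30},{"translation":[0.001,-0.016,0.118],"angular":[0,0,0],"claw":30}]' --squeeze 20

```text
t: 33.45
eef_pos: [0.5518, -0.0035, 0.0457]
eef_rot: [179.8, 0.0, 92.2]
contact_force: [2.0, 0.2, 1.1]
width: 0.0417
finger_force: 20.0
```

Call:
apply_moves --deltas '[{"translation":[0,0,0],"angular":[0,0,-8.4],"claw":30},{"translation":[0,0,0],"angular":[0,0,-16.8],"claw":30},{"translation":[0,0,0],"angular":[0,0,-25.2],"claw":30},{"translation":[0,0,0],"angular":[0,0,-33.6],"claw":30},{"translation":[0,0,0],"angular":[0,0,-42],"claw":30},{"translation":[0,0,0],"angular":[0,0,-50.4],"claw":30},{"translation":[0,0,0],"angular":[0,0,-58.8],"claw":30},{"translation":[0,0,0],"angular":[0,0,-67.2],"claw":30},{"translation":[0,0,0],"angular":[0,0,-68],"claw":30},{"translation":[0,0,0],"angular":[0,0,-68],"claw":30}]' --squeeze 20

```text
t: 34.45
eef_pos: [0.5517, -0.0033, 0.0457]
eef_rot: [180.0, 0.1, 160.1]
contact_force: [0.6, -0.3, 4.5]
width: 0.0418
finger_force: 20.0
```

Call:
apply_moves --deltas '[{"translation":[0,0,0],"angular":[0,0,-8.4],"claw":30},{"translation":[0,0,0],"angular":[0,0,-16.8],"claw":30},{"translation":[0,0,0],"angular":[0,0,-25.2],"claw":30},{"translation":[0,0,0],"angular":[0,0,-33.6],"claw":30},{"translation":[0,0,0],"angular":[0,0,-42],"claw":30},{"translation":[0,0,0],"angular":[0,0,-50.4],"claw":30},{"translation":[0,0,0],"angular":[0,0,-58.8],"claw":30},{"translation":[0,0,0],"angular":[0,0,-67.2],"claw":30},{"translation":[0,0,0],"angular":[0,0,-67.7],"claw":30},{"translation":[0,0,0],"angular":[0,0,-67.7],"claw":30}]'

```text
t: 35.45
eef_pos: [0.5514, -0.0027, 0.0457]
eef_rot: [-180.0, 0.1, -132.2]
contact_force: [1.1, 3.1, 5.9]
width: 0.0412
finger_force: 20.0
```

```bash
python3 - <<'E'
from h import *
s=state();im=arm.capture("top");cv2.imwrite("pics/t8.png",im[:,:,::-1])
arm.capture("side");arm.capture("wrist")
for c in("top","side","wrist"):
  for n,z in dict(hub=.025,lug=.032,ring=.025).items():
    for d in arm.spot_point(c,n)[:1]:print(c,n,round(d["p"],2),np.round(d["pixel"]),world(c,d["pixel"],z,s).round(4))
E
```

```text
t 35.45 pos [ 0.5514 -0.0027  0.0457] rot [-1.7996e+02  1.0000e-01 -1.3224e+02] w 0.0412 F [1.1 3.1 5.9]
top hub 0.38 [316. 258.] [ 0.5446 -0.005   0.025 ]
side hub 0.96 [300. 255.] [ 0.554  -0.0008  0.025 ]
side lug 0.78 [289. 239.] [0.5556 0.0586 0.032 ]
side ring 0.88 [297. 254.] [0.5488 0.0064 0.025 ]
wrist hub 0.83 [317. 272.] [ 0.5516 -0.0038  0.025 ]
wrist lug 0.94 [376. 333.] [0.5503 0.0434 0.032 ]
```

Call:
apply_moves --deltas '[{"translation":[0,0,0],"angular":[0,0,0],"claw":80},{"translation":[0,0,0],"angular":[0,0,0],"claw":80},{"translation":[0,0,0],"angular":[0,0,0],"claw":80},{"translation":[0,0,-0.04],"angular":[0,0,0],"claw":80},{"translation":[0,0,-0.08],"angular":[0,0,0],"claw":80},{"translation":[0,0,-0.12],"angular":[0,0,8],"claw":50},{"translation":[0.045,-0.02,-0.13],"angular":[0,0,16],"claw":0},{"translation":[0.09,-0.04,-0.13],"angular":[0,0,24],"claw":0},{"translation":[0.135,-0.06,-0.13],"angular":[0,0,32],"claw":0},{"translation":[0.18,-0.08,-0.13],"angular":[0,0,40],"claw":0}]'

```text
t: 37.05
eef_pos: [0.4882, -0.1918, 0.1744]
eef_rot: [180.0, -0.0, -172.4]
contact_force: [0.9, -0.7, 0.3]
width: 0.0355
finger_force: 0.0
```

```bash
python3 - <<'E'
from h import *
s=state();go(.452,-.3347,.17,188)
E
```

```text
t 37.05 pos [ 0.4882 -0.1918  0.1744] rot [ 1.8000e+02 -2.0000e-02 -1.7242e+02] w 0.0355 F [ 0.9 -0.7  0.3]
T [0.0547, -0.1369, 0.0044] W [0.0, -0.02, -0.42]
```

Call:
apply_moves --deltas '[{"translation":[0.02,-0.045,0],"angular":[0,0,0],"claw":0},{"translation":[0.04,-0.09,0],"angular":[0,0,0],"claw":0},{"translation":[0.055,-0.137,0],"angular":[0,0,-0.4],"claw":0},{"translation":[0.055,-0.137,0],"angular":[0,0,-0.4],"claw":0},{"translation":[0.055,-0.137,0],"angular":[0,0,-0.4],"claw":0}]'

```text
t: 37.55
eef_pos: [0.453, -0.334, 0.1739]
eef_rot: [179.9, -0.0, -171.8]
contact_force: [0.2, 0.2, -1.1]
width: 0.0005
finger_force: 0.0
```

```bash
python3 - <<'E'
from h import *
s=state();go(.452,-.3347,.05,188)
t=arm.capture("top")[:,:,::-1];sd=arm.capture("side")[:,:,::-1]
for c in("top","side"):
  for n,z in dict(hub=.025,lug=.032,ring=.025,corner=.025,collar=.004,mat=0,knob_head=.062).items():
    for d in arm.spot_point(c,n)[:1]:print(c,n,round(d["p"],2),np.round(d["pixel"]),world(c,d["pixel"],z,s).round(4))
im=t[:,:,::-1].copy()
roi=np.zeros((480,640));roi[200:228,290:390]=1
for n in("block1","block2","block4"):print(n,blob("top",im,n,.07,roi))
cv2.imwrite("pics/v9.png",np.hstack([cv2.resize(t[190:340,240:400],(400,375),interpolation=2),cv2.resize(sd[190:320,230:390],(400,375),interpolation=2)]))
E
```

```text
t 37.55 pos [ 0.453  -0.334   0.1739] rot [ 1.7992e+02 -4.0000e-02 -1.7184e+02] w 0.0005 F [ 0.2  0.2 -1.1]
T [0.001, -0.0007, 0.1239] W [0.08, -0.04, 0.16]
top hub 0.89 [314. 255.] [0.5521 0.0014 0.025 ]
top lug 0.63 [292. 256.] [0.5478 0.0525 0.032 ]
top ring 0.61 [316. 253.] [ 0.5569 -0.0033  0.025 ]
top corner 0.87 [375. 199.] [ 0.687  -0.1449  0.025 ]
top collar 0.86 [319. 304.] [ 0.4364 -0.0108  0.004 ]
top mat 0.69 [316. 310.] [ 0.4213 -0.0036  0.    ]
top knob_head 0.61 [459. 282.] [ 0.4865 -0.329   0.062 ]
side hub 0.58 [297. 253.] [0.5494 0.0089 0.025 ]
side lug 0.67 [286. 241.] [0.5452 0.0562 0.032 ]
side ring 0.89 [298. 254.] [0.5494 0.0044 0.025 ]
side corner 0.88 [373. 269.] [ 0.686 -0.147  0.025]
side collar 0.84 [266. 279.] [ 0.4435 -0.0038  0.004 ]
side mat 0.69 [261. 286.] [ 0.4244 -0.0121  0.    ]
side knob_head 0.75 [354. 353.] [ 0.4857 -0.3301  0.062 ]
block1 [653.0, -0.3, 45.8, 23.3, -90.0]
block2 [658.9, -119.5, 46.1, 21.0, -90.0]
block4 [655.4, -59.9, 45.9, 23.3, -90.0]
```

View pics/v9.png

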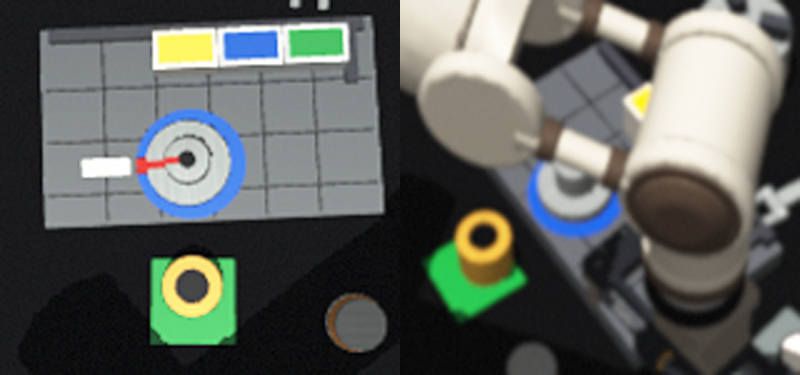

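Call:
apply_moves --deltas '[{"translation":[0.003,-0.001,0.05],"angular":[0,0,0],"claw":0},{"translation":[0.003,-0.001,0.09],"angular":[0,0,0],"claw":0},{"translation":[0.003,-0.001,0.122],"angular":[0,0,0],"claw":0},{"translation":[0.003,-0.001,0.122],"angular":[0,0,0],"claw":0},{"translation":[-0.007,-0.001,0.122],"angular":[0,0,0],"claw":0},{"translation":[-0.017,-0.001,0.122],"angular":[0,0,0],"claw":0},{"translation":[-0.025,-0.001,0.122],"angular":[0,0,0],"claw":0},{"translation":[-0.032,-0.001,0.122],"angular":[0,0,0],"claw":0},{"translation":[-0.039,-0.001,0.122],"angular":[0,0,0],"claw":0},{"translation":[-0.041,-0.001,0.122],"angular":[0,0,0],"claw":0}]'

```text
t: 39.35
eef_pos: [0.4912, -0.3304, 0.0545]
eef_rot: [-179.9, -0.6, -171.5]
contact_force: [-26.0, -3.2, 16.1]
width: 0.0006
finger_force: 13.2
```

Call:
apply_moves --deltas '[{"translation":[-0.001,0,0],"angular":[0,0,0],"claw":0},{"translation":[-0.002,0,0],"angular":[0,0,0],"claw":0},{"translation":[-0.002,0,0],"angular":[0,0,0],"claw":0}]'

```text
t: 39.65
eef_pos: [0.4912, -0.3304, 0.0545]
eef_rot: [180.0, -0.7, -171.6]
contact_force: [-29.1, -3.2, 17.2]
width: 0.0007
finger_force: 14.1
```

Call:
apply_moves --deltas '[{"translation":[0.01,0,0],"angular":[0,0,0],"claw":0},{"translation":[0.03,0,-0.01],"angular":[0,0,0],"claw":0},{"translation":[0.05,0,-0.05],"angular":[0,0,0],"claw":0},{"translation":[0.07,0,-0.09],"angular":[0,0,0],"claw":0},{"translation":[0.08,-0.04,-0.13],"angular":[0,0,0],"claw":0},{"translation":[0.08,-0.08,-0.15],"angular":[0,0,0],"claw":0},{"translation":[0.08,-0.12,-0.15],"angular":[0,0,0],"claw":0},{"translation":[0.08,-0.14,-0.15],"angular":[0,0,0],"claw":0},{"translation":[0.08,-0.14,-0.15],"angular":[0,0,0],"claw":0},{"translation":[0.08,-0.14,-0.15],"angular":[0,0,0],"claw":0}]'

```text
t: 40.65
eef_pos: [0.438, -0.4781, 0.2028]
eef_rot: [-180.0, 0.0, -171.7]
contact_force: [1.0, 0.7, 0.8]
width: 0.0008
finger_force: 0.0
```

```bash
python3 - <<'E'
from h import *
s=state()
t=arm.capture("top")[:,:,::-1];sd=arm.capture("side")[:,:,::-1]
for c in("top","side"):
  for n,z in dict(hub=.025,lug=.032,collar=.004,mat=0,knob_head=.062).items():
    for d in arm.spot_point(c,n)[:1]:print(c,n,round(d["p"],2),world(c,d["pixel"],z,s).round(4))
im=t[:,:,::-1].copy()
roi=np.zeros((480,640));roi[200:228,290:390]=1
for n in("block1","block2","block4"):print(n,blob("top",im,n,.07,roi))
cv2.imwrite("pics/v10.png",np.hstack([cv2.resize(t[180:340,230:500],(400,237),interpolation=2),cv2.resize(sd[190:350,230:500],(400,237),interpolation=2)]))
E
```

```text
t 40.65 pos [ 0.438  -0.4781  0.2028] rot [-1.8000e+02  4.0000e-02 -1.7167e+02] w 0.0008 F [1.  0.7 0.8]
top hub 0.91 [ 0.5526 -0.0045  0.025 ]
top lug 0.84 [0.5489 0.0443 0.032 ]
top collar 0.82 [ 0.436  -0.0134  0.004 ]
top mat 0.72 [ 0.4234 -0.0012  0.    ]
top knob_head 0.66 [ 0.5132 -0.3266  0.062 ]
side hub 0.36 [ 0.4088 -0.0303  0.025 ]
side collar 0.61 [0.4396 0.004  0.004 ]
side mat 0.89 [ 0.4248 -0.0063  0.    ]
side knob_head 0.72 [ 0.5543 -0.0604  0.062 ]
block1 [653.0, -0.3, 45.8, 23.3, -90.0]
block2 [658.9, -119.5, 46.1, 21.0, -90.0]
block4 [655.4, -59.9, 45.9, 23.3, -90.0]
```

View pics/v10.png

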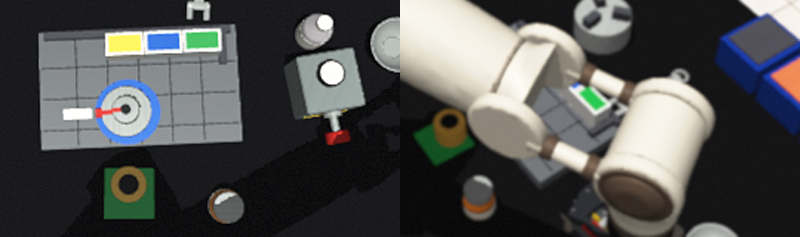

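```bash
python3 -c "
from bench import arm
print(arm.job_done())"
```

```text
the job is handed in; nothing more can be done
None
```

I handed the job in at about 41 s, but `job_done()` gave no verdict. In the last pictures the knob is fully home, the three blocks present (yellow, blue, green) stand closed against fence and stop, the lug points at the white mark to within a few degrees, and the collar stands upright on the mat about 15 mm off its centre (limit 25 mm).

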